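# Sort mosaic stone blanks by weight on a beam balance

## Task

Hang the brass reference weight by its stirrup in the notch of the balance's hook and, still holding it, tug it down gently (about 5 N) to be sure it is held before letting go. Then, without picking the stone blanks up, slide them one at a time from the feed track right onto the pan and back off so that the beam can settle: if the pan sinks, push the blank on across to the red tray (heavy), if the pan stays up, push it across to the green tray (light). Leave both blanks lying flat on their trays with the weight still hanging, and do not disturb the tea glass, the glue bottle or the bowl of cubes.

Things in the scene. Friction and masses are not known exactly. Their poses are not given: they have to be found in the camera images.
- stand: Grey fixed balance stand. Its frame is the balance's frame B: origin on the bench under the pan's centre, z up; +y runs along the beam from pan to hook, -y from pan to feed track, -x to the green tray, +x to the red tray; yaw varies. Pivot at B (0, 150, 105) mm; a white dial on a post there is up to 208 mm high, 90 mm wide along y, at x = -22 mm.
- beam (a joint): Beam tilt, rad: -0.06 (stop: pan up, hook down) to +0.06 (stop: pan down, hook up). No spring: it always tips to a stop (rubber, gives about 1 mm under a tug). Empty: pan down. With the weight on the hook the empty pan is up; then a blank over about 320 g sinks it and a lighter one leaves it up. The red pointer at the white dial leans to the hook side when the pan is up, to the pan side when it is down.
- pan_top (a point): Centre of the top of the pan, a bare steel plate 84 x 84 mm without rim that stays level. Height 126 mm up, 108 mm down. Gaps of 10 mm part it from the track and the trays; a blank that overlaps one of these is not weighed freely, so its centre should lie within about 15 mm of the pan's. Turns with the stand.
- hook_notch (a point): Bottom of the upward-open V notch of the brass hook at the beam's end (B 0, 250 mm), on top of the wire: about 115 mm high while the hook is up, 103 mm when down. 8 mm wire in the beam's plane: from the notch the tip rises outward (+y in B), its highest point 14 mm above the notch point and its end 16 mm out; inward the wire rises likewise to the beam (12 mm wide, 14 mm high).
- feed: Aluminium feed track, fixed to the stand, frame equal to B. Top face 127 mm high, from y = -52 to y = -315 mm, with side rails 10 mm high leaving a channel 72 mm wide about x = 0. The two blanks stand on it in line, with a gap of at least 55 mm between them.
- light_tray: Green tray for light blanks, fixed, frame equal to B. Flat top 124.5 mm high, from x = -52 (beside the pan) to x = -202 mm with a 8 mm lip at its outer end, 100 mm wide about y = 0. A notch 44 mm wide (about y = 0) and 40 mm deep in its edge beside the pan gives a finger room to push a sunk blank away, as long as no blank lies over it.
- heavy_tray: Red tray for heavy blanks, fixed, frame equal to B. Flat top 106 mm high, from x = 52 (beside the pan) to x = 202 mm with an 8 mm lip at its outer end, 100 mm wide about y = 0; level with the lowered pan. As a heavy blank leaves, the pan rises behind it and may tilt it for a moment.
- blank_a_mid (a point): Centre of one stone blank, 64 x 64 x 32 mm, cream stone with a mosaic pattern on top, 190 to 450 g (unknown). Axes along its edges, z up; starts nearly square to the feed track.
- blank_b_mid (a point): Centre of the other stone blank, of the same size and look, own unknown mass of 190 to 450 g.
- blank_a: The same blank, origin at the centre of its underside.
- blank_b: The other blank, origin at the centre of its underside.
- weight_mid (a point): Point half-way up the 495 g brass weight (137 mm tall): cylinder of 46 mm diameter, 34 mm high; from it a wire stirrup (5 mm wire, uprights 40 mm apart along the weight's x, top bar along its x with its centre line at 90 mm); on the bar a black square knob 12 x 12 mm, 45 mm tall (92 to 137 mm), sides along x and y. Stands upright on the bench.
- weight: The reference weight, origin at the centre of its underside.
- weight_knob (a point): Centre of the black knob of the reference weight, 114.5 mm above its underside: the place to grip.
- stirrup (a point): Underside of the middle of the top bar, 87.5 mm above the weight's underside, 27 mm below the knob's centre; it comes to rest about 3 mm above hook_notch. The window below is 35 mm wide and 53 mm high, open both ways along the weight's y: the hook's tip enters there. Hanging, the weight pulls the hook down to its stop, its underside then about 18 mm above the bench.
- tea_glass: amber tea glass with a handle, 85 mm tall, radius 34 mm; bystander, origin at the centre of its underside.
- glue: clear glue bottle with a blue cap, 120 mm tall, radius 22 mm; bystander, origin at the centre of its underside.
- tesserae: white plastic bowl of red mosaic cubes, 45 mm tall, radius 52 mm; bystander, origin at the centre of its underside.

How it is judged:
On the way, in this order (a step that is already met when the one before it is completed fails the run):
1. the weight is on the hook and, still held by the fingers, is tugged down: at least 9 N summed over the notch flanks (hanging freely gives 5 to 8.7 N) (contact force between weight and beam above 9 N and contact force between weight and the fingers above 1 N and distance between stirrup and hook_notch below 0.015 m), for 0.2 s.
2. the weight is let go and hangs in the notch (contact force between weight and beam above 3 N and contact force between weight and the fingers below 0.05 N and distance between stirrup and hook_notch below 0.015 m), for 0.3 s.
3. a first blank rests freely on the pan, untouched, and the beam has settled at a stop (((contact force between blank_a and beam above 0.8 N and contact force between blank_a and light_tray below 0.05 N and contact force between blank_a and heavy_tray below 0.05 N and contact force between blank_a and feed below 0.05 N and contact force between blank_a and the fingers below 0.05 N and contact force between blank_a and the arm below 0.05 N and linear speed of blank_a below 0.02 m/s and velocity of joint beam between -0.03 and 0.03 rad/s and (value of joint beam below -0.045 rad or value of joint beam above 0.045 rad)) or (contact force between blank_b and beam above 0.8 N and contact force between blank_b and light_tray below 0.05 N and contact force between blank_b and heavy_tray below 0.05 N and contact force between blank_b and feed below 0.05 N and contact force between blank_b and the fingers below 0.05 N and contact force between blank_b and the arm below 0.05 N and linear speed of blank_b below 0.02 m/s and velocity of joint beam between -0.03 and 0.03 rad/s and (value of joint beam below -0.045 rad or value of joint beam above 0.045 rad)))), for 0.3 s.
4. the first blank lies on its right tray and the other rests freely on the pan, untouched, the beam settled at a stop ((((contact force between blank_a and beam above 0.8 N and contact force between blank_a and light_tray below 0.05 N and contact force between blank_a and heavy_tray below 0.05 N and contact force between blank_a and feed below 0.05 N and contact force between blank_a and the fingers below 0.05 N and contact force between blank_a and the arm below 0.05 N and linear speed of blank_a below 0.02 m/s and velocity of joint beam between -0.03 and 0.03 rad/s and (value of joint beam below -0.045 rad or value of joint beam above 0.045 rad)) and ((contact force between blank_b and light_tray between 0.8 and 3.39034 N and contact force between blank_b and heavy_tray below 0.05 N and contact force between blank_b and beam below 0.05 N and contact force between blank_b and feed below 0.05 N and contact force between blank_b and the fingers below 0.05 N and angle between blank_b's own z axis and vertical below 0.1 rad and linear speed of blank_b below 0.02 m/s) or (contact force between blank_b and heavy_tray above 2.88806 N and contact force between blank_b and light_tray below 0.05 N and contact force between blank_b and beam below 0.05 N and contact force between blank_b and feed below 0.05 N and contact force between blank_b and the fingers below 0.05 N and angle between blank_b's own z axis and vertical below 0.1 rad and linear speed of blank_b below 0.02 m/s))) or ((contact force between blank_b and beam above 0.8 N and contact force between blank_b and light_tray below 0.05 N and contact force between blank_b and heavy_tray below 0.05 N and contact force between blank_b and feed below 0.05 N and contact force between blank_b and the fingers below 0.05 N and contact force between blank_b and the arm below 0.05 N and linear speed of blank_b below 0.02 m/s and velocity of joint beam between -0.03 and 0.03 rad/s and (value of joint beam below -0.045 rad or value of joint beam above 0.045 rad)) and ((contact force between blank_a and light_tray between 0.8 and 3.39034 N and contact force between blank_a and heavy_tray below 0.05 N and contact force between blank_a and beam below 0.05 N and contact force between blank_a and feed below 0.05 N and contact force between blank_a and the fingers below 0.05 N and angle between blank_a's own z axis and vertical below 0.1 rad and linear speed of blank_a below 0.02 m/s) or (contact force between blank_a and heavy_tray above 2.88806 N and contact force between blank_a and light_tray below 0.05 N and contact force between blank_a and beam below 0.05 N and contact force between blank_a and feed below 0.05 N and contact force between blank_a and the fingers below 0.05 N and angle between blank_a's own z axis and vertical below 0.1 rad and linear speed of blank_a below 0.02 m/s))))), for 0.3 s.
At the end, for the whole second after the job is handed in: Each blank lies flat and still, wholly off the pan and track, on the red tray if it outweighs the balance point of 320 g and on the green tray if it is lighter (within 8 % of 320 g either will do); the weight hangs free in the hook's notch (stirrup within 15 mm of it) and the empty pan is up (all of step 2 and ((contact force between blank_a and light_tray between 0.8 and 3.39034 N and contact force between blank_a and heavy_tray below 0.05 N and contact force between blank_a and beam below 0.05 N and contact force between blank_a and feed below 0.05 N and contact force between blank_a and the fingers below 0.05 N and angle between blank_a's own z axis and vertical below 0.1 rad and linear speed of blank_a below 0.02 m/s) or (contact force between blank_a and heavy_tray above 2.88806 N and contact force between blank_a and light_tray below 0.05 N and contact force between blank_a and beam below 0.05 N and contact force between blank_a and feed below 0.05 N and contact force between blank_a and the fingers below 0.05 N and angle between blank_a's own z axis and vertical below 0.1 rad and linear speed of blank_a below 0.02 m/s)) and ((contact force between blank_b and light_tray between 0.8 and 3.39034 N and contact force between blank_b and heavy_tray below 0.05 N and contact force between blank_b and beam below 0.05 N and contact force between blank_b and feed below 0.05 N and contact force between blank_b and the fingers below 0.05 N and angle between blank_b's own z axis and vertical below 0.1 rad and linear speed of blank_b below 0.02 m/s) or (contact force between blank_b and heavy_tray above 2.88806 N and contact force between blank_b and light_tray below 0.05 N and contact force between blank_b and beam below 0.05 N and contact force between blank_b and feed below 0.05 N and contact force between blank_b and the fingers below 0.05 N and angle between blank_b's own z axis and vertical below 0.1 rad and linear speed of blank_b below 0.02 m/s)) and value of joint beam below -0.045 rad and linear speed of weight below 0.1 m/s); the robot touches nothing.
It fails at once if the weight is tugged or pressed on the hook with more than 40 N summed over the notch's two flanks (about 26 N of pull) (contact force between weight and beam above 40 N).
It fails at once if a blank is picked up (raised more than 40 mm above the track) (height (world z) of any of blank_a_mid, blank_b_mid above 0.183 m).
It fails at once if the tea glass, the glue bottle or the bowl of cubes is moved more than 30 mm (distance of any of tea_glass, glue, tesserae from where it was at the start of the episode above 0.03 m).
It also fails if it takes over 72 s, if anything falls off the work surface, if the arm or the gripper's body presses on something with over 40 N, if the wrist force passes 120 N, or if a joint passes its speed limit or range.

## Robot

A 7-joint arm with a two-finger parallel gripper is mounted at the origin on the work surface. World frame = base frame: x ahead of the robot, y to its left, z up, the work surface at z = 0. Lengths are in m, angles in rad, forces in N, time in s.
With the tool pointing down it reaches from about 0.4 to 0.85 m from the base axis. Payload 6.9 kg.
Tool frame: the origin (TCP) lies between the finger pads; the fingertips stand 22 mm ahead of it and the grasp point (between the pads) lies 3 mm ahead of it; z points along the fingers, y is the direction in which the jaws open and shut (so a half turn about z gives the same grasp; the last joint's range is limited). The gripper opens to 85 mm and grips with 20 to 120 N. Pads are 22 mm wide; open, the fingers measure 114 mm over their backs; the gripper's body (76 mm by 85 mm) begins 54 mm behind the grasp point. The pads swing forward as they close: fully open they stand 13 mm farther back than shut.
Start: joints at [-1.109, 0.507, -0.238, 1.5, 0.126, 1.149, -0.155], TCP at [0.218, 0.586, 0.253] pointing down, gripper open.
Joint ranges: [-3.08, 3.08], [-0.24, 2.05], [-1.43, 1.35], [0, 2.5], [-1.52, 4.66], [0.17, 1.96], [-2.89, 2.89]. Speed limits (rad/s): [2.39, 2.39, 3.14, 3.14, 3.14, 3.14, 3.14].

## Interface

Orientations are given as a unit quaternion [x, y, z, w].
In Python, from bench import env gives the robot as it stands. The module is installed in compiled form; this text tells all that it offers.
- The arm moves only by the tool play_rows, never from a script. Its argument "rows" is a list of rows, each an object of numbers: "x", "y", "z": the shift along the tool's x, y, z in m; "spin": the turn about the tool's z in degrees; "fingers": the gripper command: -1 is shut, 1 is fully open, values between are in proportion. In form: [{"x": .., "y": .., "z": .., "spin": .., "fingers": ..}, ...]. A call has 1 to 12 rows; each row is the pose to reach, as a shift and turn from the pose commanded when the call began, along the tool's axes at that moment; what a row does not reach only later rows make up. A row lasts 1/10 s, in which the tool goes at most 50 mm and 8.59 degrees, less where a joint would pass 70% of its speed; a pose out of reach is approached as far as the arm can. A call with a gripper value outside its range is refused whole. The fingers move at their own pace and stop on an object; the grip force is fixed at half the most. Time passes only in rows, so rows that repeat a pose let the fingers close. It gives the time, the measured TCP pose, the force and the opening at its end, in the units of the state.
- env.get_obs(): the state, without advancing time (a new reading comes with each control period).
- env.snapshot(name): name is "scene" or "side" or "wrist"; returns the picture (480x640x3 uint8, red, green, blue); there is no depth.
- env.calibration(name): a dict with "camera_matrix" (3x3 intrinsics, pixels), "pose" (4x4, takes a point from camera to world coordinates); the wrist camera has in their place "tool_from_camera" (4x4, takes a point from camera to tool coordinates, whose origin is the TCP and whose axes are the flange's). Camera axes: x right, y up, looking along -z (the intrinsics and any distortion apply to the point x, -y, -z); pixel columns grow to the right and rows downward; lengths in m; the calibration is good to about 2 mm. A picture is of the moment at which its call begins: read the wrist's pose just before it. calibration takes no time and is no camera call.
- env.close_job(): hands the job in, once; it reports no verdict.
The state is a dict: "time": time; "joint_positions": joint angles; "qd": joint speeds; "joint_torque": joint torques, N m; "position": TCP position; "ee_rot": TCP orientation; "force": force on the tool from outside, world axes, zero at the start; "wrist_torque": the same for the moment, N m; "finger_gap": opening from 0.0 (shut) to 1.0 (fully open).
Only numpy, scipy, OpenCV 4.12 (cv2) and the standard library are available. Lean on these libraries where they do the work, as an engineer would, in place of code of your own. Each camera call takes 0.05 s, during which the arm holds its last target.

## Working session

There is one attempt and no reset: what is moved stays moved. The work goes in short steps, Python scripts to look and compute and a tool call to move; the robot and the scene stay as the last step left them, time stands still between calls to the robot, and variables do not carry over. Pictures are saved under pics/ and viewed, and the job is handed in when it is done.

Besides the shell and the picture viewer there is one more tool, called after "Emit:" as a command line: name --argument value ..., lists and objects as JSON in quotes. play_rows: Moves the arm, as the interface text tells. Its arguments: {"type":"object","properties":{"rows":{"type":"array","items":{"type":"object","properties":{"x":{"type":"number"},"y":{"type":"number"},"z":{"type":"number"},"spin":{"type":"number"},"fingers":{"type":"number"}}}}},"required":["rows"]}

```bash
mkdir -p pics; python3 - <<'E'
from bench import env
import cv2, numpy as np
o=env.get_obs(); print({k:np.round(v,3).tolist() for k,v in o.items()})
for n in ["scene","side","wrist"]:
    im=env.snapshot(n); cv2.imwrite(f"pics/{n}0.png",im[:,:,::-1]); c=env.calibration(n); print(n,{k:np.round(v,4).tolist() for k,v in c.items()})
E
```

```text
{'time': 0.0, 'joint_positions': [-1.11, 0.508, -0.238, 1.501, 0.126, 1.149, -0.155], 'qd': [-0.0, -0.001, 0.001, 0.001, 0.0, 0.0, -0.0], 'joint_torque': [-0.0, -62.059, -2.187, -24.968, 0.013, 0.011, -0.0], 'position': [0.218, 0.585, 0.252], 'ee_rot': [0.177, 0.984, -0.001, -0.0], 'force': [-0.075, -0.62, -0.438], 'wrist_torque': [0.02, -0.027, -0.031], 'finger_gap': 0.998}
scene {'camera_matrix': [[536.1959, 0.0, 309.3141], [0.0, 536.1959, 238.0895], [0.0, 0.0, 1.0]], 'pose': [[-0.3316, -0.6251, 0.7066, 1.643], [0.9434, -0.2147, 0.2529, 0.368], [-0.0064, 0.7504, 0.6609, 1.1726], [0.0, 0.0, 0.0, 1.0]]}
side {'camera_matrix': [[493.02, 0.0, 325.2055], [0.0, 493.02, 241.3969], [0.0, 0.0, 1.0]], 'pose': [[0.5712, -0.5173, 0.6373, 1.2536], [0.8205, 0.3383, -0.4608, -0.5752], [0.0228, 0.7861, 0.6176, 0.8174], [0.0, 0.0, 0.0, 1.0]]}
wrist {'camera_matrix': [[390.4336, 0.0, 323.7518], [0.0, 390.4336, 235.4705], [0.0, 0.0, 1.0]], 'tool_from_camera': [[-0.0001, 0.9647, 0.2632, 0.0678], [1.0, -0.0002, 0.0009, -0.0011], [0.0009, 0.2632, -0.9647, -0.1218], [0.0, 0.0, 0.0, 1.0]]}
```

View pics/scene0.png

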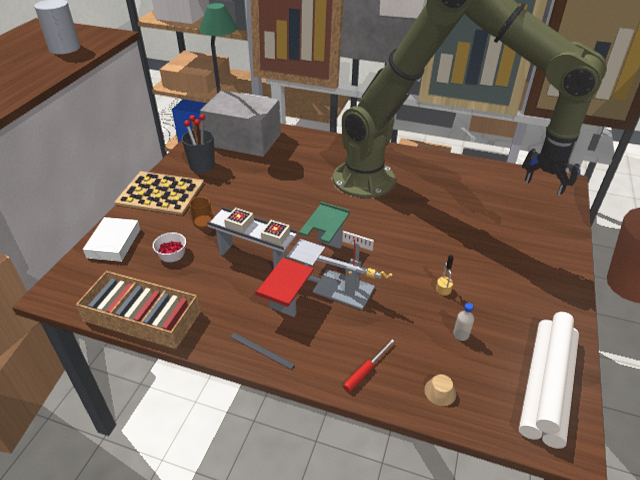

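View pics/side0.png

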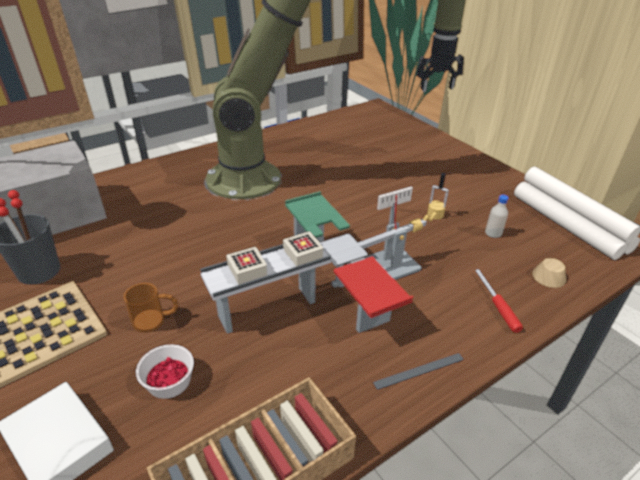

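View pics/wrist0.png

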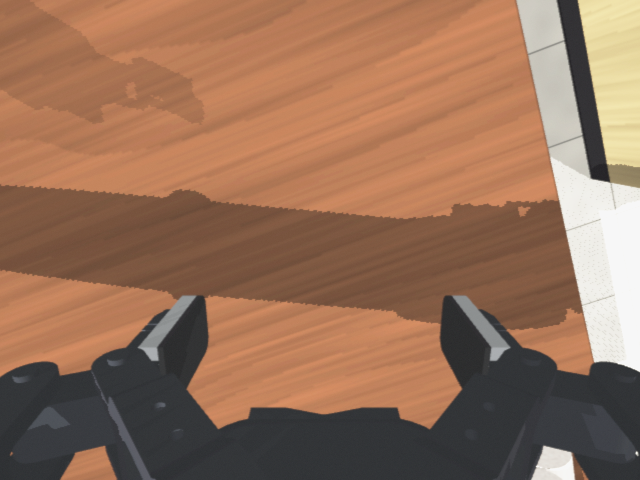

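```bash
cat > h.py <<'E'
import cv2, numpy as np
from bench import env
def load(f): return cv2.imread(f)
def crop(f,x0,y0,x1,y1,out,s):
    im=cv2.imread(f)[y0:y1,x0:x1]; cv2.imwrite(out,cv2.resize(im,None,fx=s,fy=s,interpolation=cv2.INTER_CUBIC))
def ray(n,u,v,T=None):
    c=env.calibration(n); K=c["camera_matrix"]
    P=c["pose"] if T is None else T@c["tool_from_camera"]
    d=np.array([(u-K[0,2])/K[0,0],-(v-K[1,2])/K[1,1],-1.0])
    return P[:3,3],P[:3,:3]@d
def onz(n,u,v,z,T=None):
    o,d=ray(n,u,v,T); return o+d*(z-o[2])/d[2]
def tri(rs):
    A=np.zeros((3,3));b=np.zeros(3)
    for o,d in rs:
        d=d/np.linalg.norm(d); M=np.eye(3)-np.outer(d,d); A+=M;b+=M@o
    p=np.linalg.solve(A,b)
    return p,[np.linalg.norm(np.cross(p-o,d/np.linalg.norm(d))) for o,d in rs]
def proj(n,p,T=None):
    c=env.calibration(n); K=c["camera_matrix"]; P=c["pose"] if T is None else T@c["tool_from_camera"]
    q=P[:3,:3].T@(np.asarray(p)-P[:3,3]); return K[0,0]*q[0]/-q[2]+K[0,2], K[1,1]*q[1]/q[2]+K[1,2]
def toolT(o):
    from scipy.spatial.transform import Rotation as R
    T=np.eye(4);T[:3,:3]=R.from_quat(o["ee_rot"]).as_matrix();T[:3,3]=o["position"];return T
E
python3 - <<'E'
from h import *
crop("pics/scene0.png",195,190,395,325,"pics/sA.png",4)
crop("pics/scene0.png",330,220,490,340,"pics/sB.png",5)
crop("pics/side0.png",195,180,415,340,"pics/dA.png",3.6)
crop("pics/side0.png",370,165,520,275,"pics/dB.png",5)
E
```

```text
(no output)
```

View pics/sA.png

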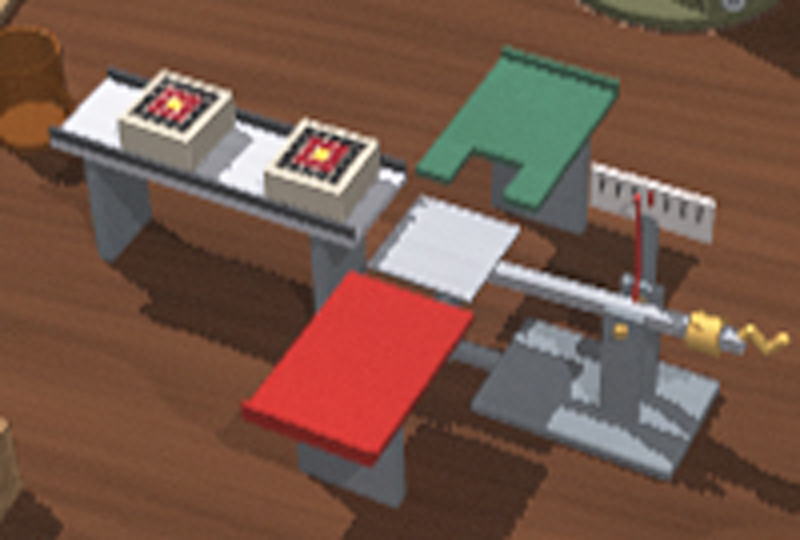

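View pics/sB.png

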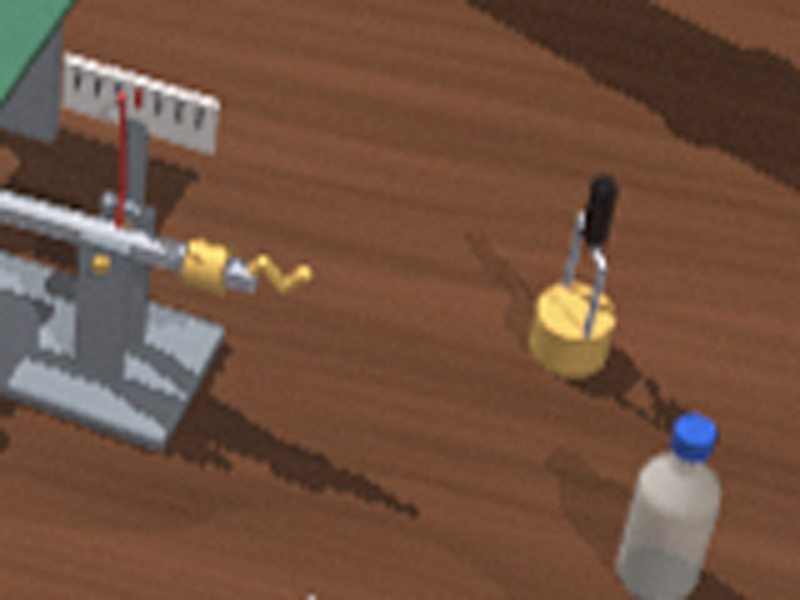

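View pics/dA.png

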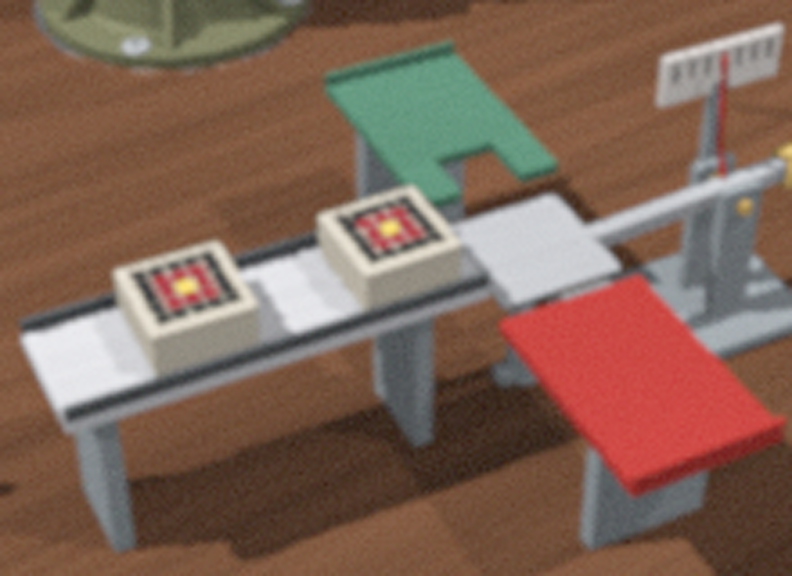

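View pics/dB.png

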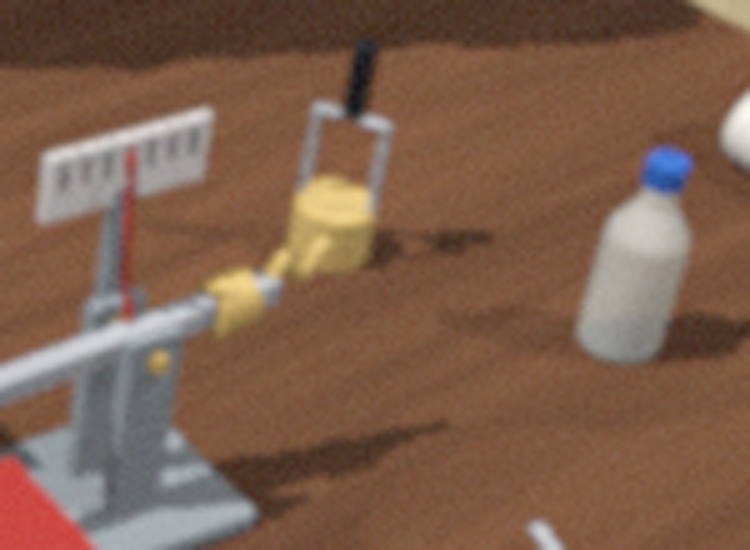

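```bash
cat > fit.py <<'E'
from h import *
S=[((355,272),(52,-50),106),((473,315),(52,50),106),((418,172),(-52,-50),124.5),((520,205),(-52,50),124.5),((505,48),(-202,-50),132.5),((618,82),(-202,50),132.5),
((425,197),(-42,-42),108),((520,230),(-42,42),108),((470,300),(42,42),108),((243,405),(202,-50),114),((375,455),(202,50),114)]
D=[((503,325),(52,-50),106),((640,278),(52,50),106),((555,163),(-52,50),124.5),((328,78),(-202,-50),132.5),((452,45),(-202,50),132.5),((555,193),(-42,42),108),((622,270),(42,42),108),((512,303),(42,-42),108),((783,425),(202,50),114)]
W=[];B=[];tag=[]
for n,L,x0,y0,s in(("scene",S,195,190,4),("side",D,195,180,3.6)):
    for (u,v),b,z in L:
        W.append(onz(n,x0+(u+.5)/s-.5,y0+(v+.5)/s-.5,z/1000)[:2]*1000);B.append(b);tag.append(n)
W=np.array(W);B=np.array(B,float)
def kab(W,B):
    w=W.mean(0);b=B.mean(0);H=(B-b).T@(W-w);U,_,V=np.linalg.svd(H);R=(U@V).T
    return R,w-R@b
for sel in (np.ones(len(W),bool),np.array([t=="scene" for t in tag]),np.array([t=="side" for t in tag])):
    R,t=kab(W[sel],B[sel]);print(np.degrees(np.arctan2(R[1,0],R[0,0])),t,np.linalg.det(R));print(np.round(W[sel]-B[sel]@R.T-t,1).tolist())
R,t=kab(W,B)
def toB(p): return np.append(R.T@(np.array(p[:2])*1000-t),p[2]*1000)
for nm,a,b in(("farblank",(175,104),(186,287)),("nearblank",(322,154),(390,229))):
    p,e=tri([ray("scene",195+a[0]/4,190+a[1]/4),ray("side",195+b[0]/3.6,180+b[1]/3.6)]);print(nm,p,e,toB(p))
for nm,a,b in(("knobtop",(603,183),(366,48)),("knobbot",(596,243),(356,112)),("cap",(695,428),(669,160))):
    p,e=tri([ray("scene",330+a[0]/5,220+a[1]/5),ray("side",370+b[0]/5,165+b[1]/5)]);print(nm,p,e,toB(p))
p=onz("scene",330+287/5,220+281/5,.115);print("notch",p,toB(p))
E
python3 fit.py
```

```text
-6.897870059739832 [564.8851277  -29.72997032] 0.9999999999999997
[[-2.7, 2.9], [-0.7, -1.2], [1.9, 3.1], [0.4, -12.5], [-4.7, 1.8], [-4.0, -0.5], [-1.6, 4.3], [0.0, -0.3], [-1.6, -0.8], [1.6, 0.6], [2.4, 1.3], [2.4, 0.5], [1.6, -1.2], [-2.0, -1.0], [1.3, 1.0], [0.9, -1.8], [-1.6, 2.2], [2.0, -0.6], [-0.3, 6.4], [4.6, -4.0]]
-6.762654890361526 [564.07311637 -29.84041237] 1.0000000000000002
[[-2.1, 2.9], [0.2, -1.3], [2.6, 3.3], [1.3, -12.3], [-3.9, 2.4], [-3.0, 0.1], [-0.9, 4.5], [1.0, -0.1], [-0.7, -0.8], [2.3, 0.3], [3.3, 1.0]]
-7.032444651072661 [565.84962792 -29.60884374] 1.0000000000000004
[[1.6, 0.4], [0.6, -1.2], [-3.1, -1.3], [0.4, 0.4], [-0.2, -2.4], [-2.7, 1.9], [0.9, -0.6], [-1.1, 6.4], [3.6, -3.6]]
farblank [ 0.53450485 -0.25340918  0.15878739] [np.float64(0.000786742088430973), np.float64(0.0007867420884309492)] [  -3.29652435 -225.70884272  158.78738718]
nearblank [ 0.55299723 -0.12698979  0.15881713] [np.float64(0.0011250604838272363), np.float64(0.0011250604838269078)] [-1.20952372e-01 -9.79835722e+01  1.58817129e+02]
knobtop [0.48315601 0.3726806  0.13668138] [np.float64(0.001461794621157736), np.float64(0.001461794621157647)] [-129.46702801  389.68218736  136.68138123]
knobbot [0.48298435 0.37634989 0.09264812] [np.float64(9.847584749981858e-05), np.float64(9.847584749980512e-05)] [-130.07813287  393.30429605   92.64811682]
cap [0.63613018 0.44436802 0.12169903] [np.float64(0.0010149952617622604), np.float64(0.0010149952617621602)] [ 13.79022542 479.22290187 121.6990281 ]
notch [0.59248137 0.21977591 0.115     ] [ -2.5691476  251.01421526 115.        ]
```

```bash
cat >> fit.py <<'E'
print("---")
for n,L,x0,y0 in(("side",[(315,107),(390,125)],370,165),("scene",[(583,215),(600,258)],330,220)):
    a,b=[onz(n,x0+u/5,y0+v/5,.09) for u,v in L]; d=b-a; print(n,a,b,np.linalg.norm(d),np.degrees(np.arctan2(d[1],d[0])),toB((a+b)/2))
o=env.get_obs();T=toolT(o);print(T)
print("knob in tool",T[:3,:3].T@(np.array([.483,.375,.1145])-T[:3,3]))
E
python3 fit.py | sed -n '/---/,$p'
```

```text
---
side [0.46361532 0.36417615 0.09      ] [0.50017287 0.38610007 0.09      ] 0.04262761217346785 30.951522230679018 [-131.01495784  391.97034983   90.        ]
scene [0.45952837 0.36588342 0.09      ] [0.49176273 0.38029972 0.09      ] 0.035311243691999235 24.095817335694004 [-136.97248794  389.1881736    90.        ]
[[-9.37359257e-01  3.48363947e-01 -4.28259773e-04  2.17680834e-01]
 [ 3.48364207e-01  9.37358366e-01 -1.29326998e-03  5.85495456e-01]
 [-4.90957520e-05 -1.36144896e-03 -9.99999072e-01  2.52624372e-01]
 [ 0.00000000e+00  0.00000000e+00  0.00000000e+00  1.00000000e+00]]
knob in tool [-0.32202168 -0.104694    0.13828285]
```

Emit:
play_rows --rows '[{"x": -0.05,"y": -0.016,"spin": 5,"fingers": 1},{"x": -0.09,"y": -0.03,"spin": 12},{"x": -0.13,"y": -0.043,"spin": 20},{"x": -0.17,"y": -0.056,"spin": 28},{"x": -0.21,"y": -0.069,"spin": 35},{"x": -0.25,"y": -0.082,"spin": 41.6},{"x": -0.29,"y": -0.095,"spin": 41.6},{"x": -0.322,"y": -0.105,"spin": 41.6},{"x": -0.322,"y": -0.105,"spin": 41.6},{"x": -0.322,"y": -0.105,"spin": 41.6}]'

```text
$.rows[0]: bad value
```

```bash
python3 - <<'E'
from h import *
o=env.get_obs();T=toolT(o);np.save("T1.npy",T);print(o["time"],T.round(4))
cv2.imwrite("pics/w1.png",env.snapshot("wrist")[:,:,::-1])
E
```

```text
0.15 [[-9.374e-01  3.484e-01 -4.000e-04  2.177e-01]
 [ 3.484e-01  9.374e-01 -1.300e-03  5.855e-01]
 [-0.000e+00 -1.400e-03 -1.000e+00  2.526e-01]
 [ 0.000e+00  0.000e+00  0.000e+00  1.000e+00]]
```

View pics/w1.png

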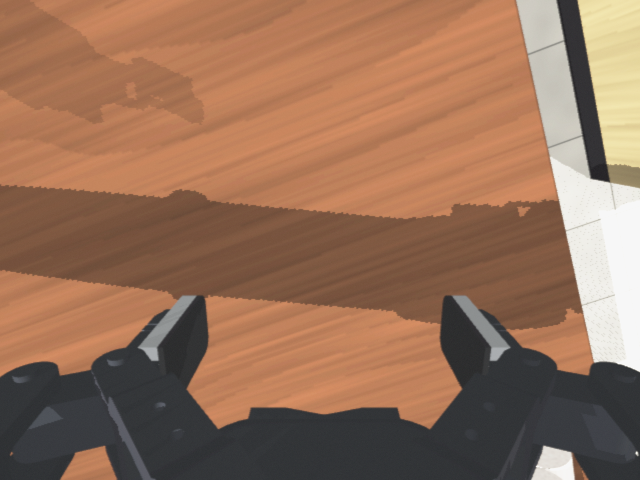

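Emit:
play_rows --rows '[{"x": -0.05,"y": -0.016,"z": 0,"spin": 5,"fingers": 1},{"x": -0.09,"y": -0.03,"z": 0,"spin": 12,"fingers": 1},{"x": -0.13,"y": -0.043,"z": 0,"spin": 20,"fingers": 1},{"x": -0.17,"y": -0.056,"z": 0,"spin": 28,"fingers": 1},{"x": -0.21,"y": -0.069,"z": 0,"spin": 35,"fingers": 1},{"x": -0.25,"y": -0.082,"z": 0,"spin": 41.6,"fingers": 1},{"x": -0.29,"y": -0.095,"z": 0,"spin": 41.6,"fingers": 1},{"x": -0.322,"y": -0.105,"z": 0,"spin": 41.6,"fingers": 1},{"x": -0.322,"y": -0.105,"z": 0,"spin": 41.6,"fingers": 1},{"x": -0.322,"y": -0.105,"z": 0,"spin": 41.6,"fingers": 1}]'

```text
time: 1.2
position: [0.4834, 0.3746, 0.253]
ee_rot: [0.516, 0.857, -0.0, -0.0]
force: [-0.9, 1.7, -0.2]
finger_gap: 0.995
```

```bash
python3 - <<'E'
from h import *
o=env.get_obs();T=toolT(o);np.save("T1.npy",T);print(o["time"],T.round(4))
cv2.imwrite("pics/w2.png",env.snapshot("wrist")[:,:,::-1])
E
```

```text
1.2 [[-4.679e-01  8.838e-01 -6.000e-04  4.834e-01]
 [ 8.838e-01  4.679e-01 -2.000e-04  3.746e-01]
 [ 1.000e-04 -6.000e-04 -1.000e+00  2.530e-01]
 [ 0.000e+00  0.000e+00  0.000e+00  1.000e+00]]
```

View pics/w2.png

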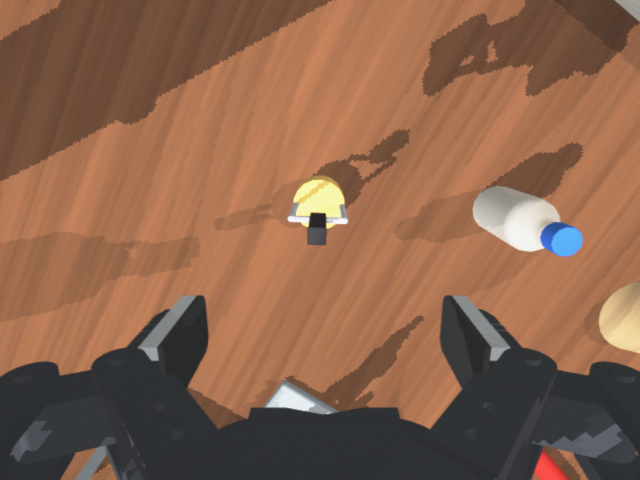

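```bash
python3 - <<'E'
from h import *
T=np.load("T1.npy")
crop("pics/w2.png",270,165,370,255,"pics/w2c.png",7)
for (u,v,z) in((317,236,.137),(317,219.5,.0925),(290,217.5,.0925),(346,221.5,.0925)):
    p=onz("wrist",u,v,z,T);print(p.round(4),(T[:3,:3].T@(p-T[:3,3])).round(4))
E
```

```text
[0.4773 0.3729 0.137 ] [ 0.0013 -0.0061  0.116 ]
[0.4764 0.3729 0.0925] [ 0.0018 -0.0069  0.1605]
[0.458  0.3649 0.0925] [ 0.0033 -0.0269  0.1605]
[0.4961 0.3817 0.0925] [0.0003 0.0146 0.1605]
```

View pics/w2c.png

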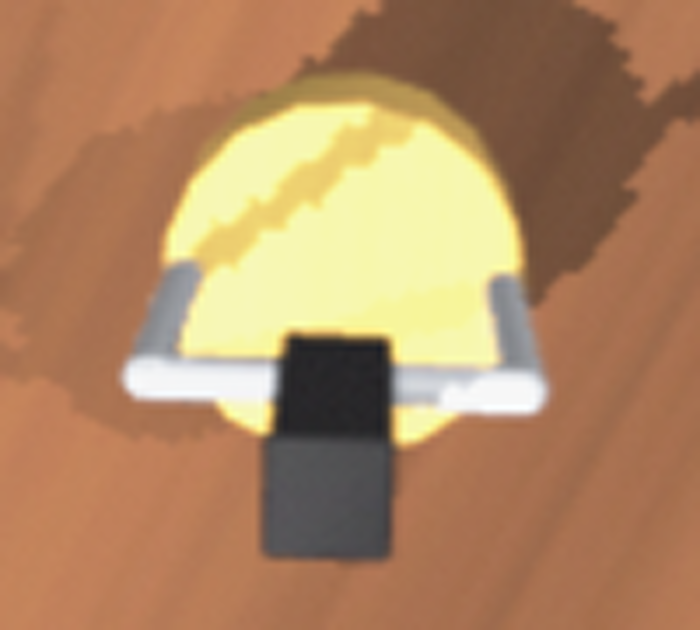

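Emit:
play_rows --rows '[{"x": 0.0015,"y": -0.0065,"z": 0.04,"spin": 2.5,"fingers": 0},{"x": 0.0015,"y": -0.0065,"z": 0.08,"spin": 2.5,"fingers": 0},{"x": 0.0015,"y": -0.0065,"z": 0.115,"spin": 2.5,"fingers": 0},{"x": 0.0015,"y": -0.0065,"z": 0.131,"spin": 2.5,"fingers": 0},{"x": 0.0015,"y": -0.0065,"z": 0.132,"spin": 2.5,"fingers": 0}]'

```text
time: 1.75
position: [0.4738, 0.3741, 0.1188]
ee_rot: [0.532, 0.847, -0.002, -0.001]
force: [0.3, -0.2, 0.5]
finger_gap: 0.499
```

```bash
python3 - <<'E'
from h import *
o=env.get_obs();T=toolT(o);print(o["time"],o["finger_gap"],o["force"],T.round(4))
cv2.imwrite("pics/w3.png",env.snapshot("wrist")[:,:,::-1])
E
```

```text
1.75 0.49887977016282126 [ 0.26990992 -0.19623516  0.53983821] [[-4.333e-01  9.012e-01 -4.500e-03  4.738e-01]
 [ 9.012e-01  4.333e-01 -2.400e-03  3.741e-01]
 [-2.000e-04 -5.100e-03 -1.000e+00  1.188e-01]
 [ 0.000e+00  0.000e+00  0.000e+00  1.000e+00]]
```

View pics/w3.png

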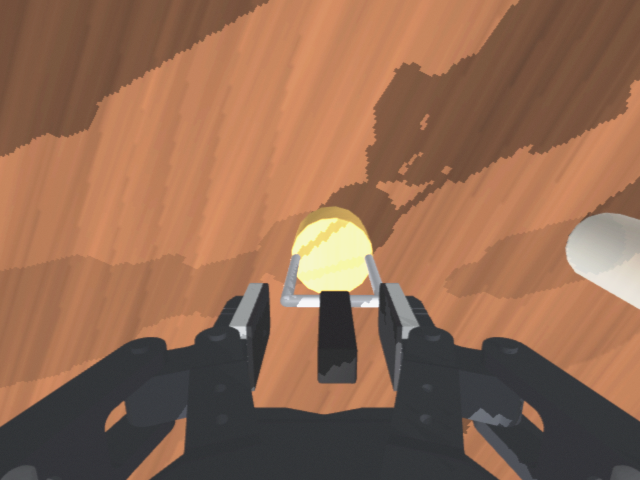

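Emit:
play_rows --rows '[{"x": 0,"y": 0,"z": 0,"spin": 0,"fingers": 0},{"x": 0,"y": 0,"z": 0,"spin": 0,"fingers": 0}]'

```text
time: 2.0
position: [0.4769, 0.3745, 0.1228]
ee_rot: [0.533, 0.846, 0.001, 0.0]
force: [-0.5, 0.3, -0.2]
finger_gap: 0.498
```

```bash
python3 - <<'E'
from h import *
o=env.get_obs();T=toolT(o);print(o["time"],o["finger_gap"],o["force"],T.round(4))
cv2.imwrite("pics/w4.png",env.snapshot("wrist")[:,:,::-1])
crop("pics/w4.png",200,180,460,420,"pics/w4c.png",2.5)
E
```

```text
2.0 0.49800205696001437 [-0.54725033  0.28950783 -0.15213394] [[-4.313e-01  9.022e-01  1.800e-03  4.769e-01]
 [ 9.022e-01  4.313e-01  1.800e-03  3.745e-01]
 [ 8.000e-04  2.400e-03 -1.000e+00  1.228e-01]
 [ 0.000e+00  0.000e+00  0.000e+00  1.000e+00]]
```

View pics/w4c.png

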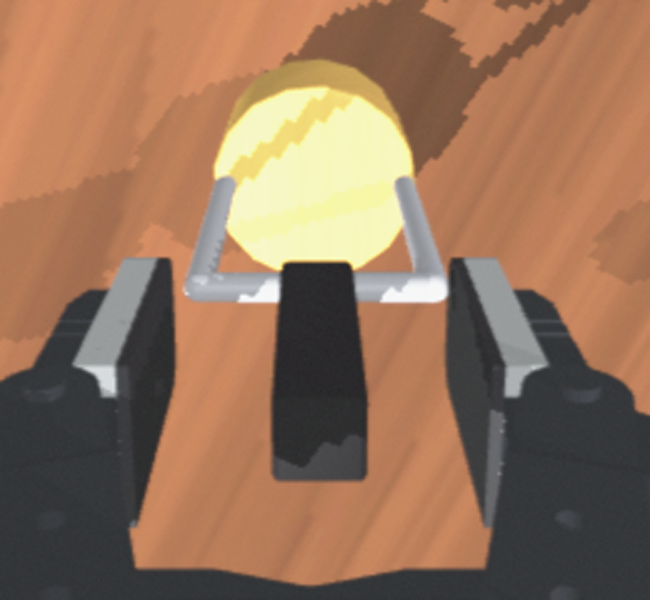

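Emit:
play_rows --rows '[{"x": 0,"y": 0.001,"z": 0,"spin": 0,"fingers": -0.5},{"x": 0,"y": 0.001,"z": 0,"spin": 0,"fingers": -1},{"x": 0,"y": 0.001,"z": 0,"spin": 0,"fingers": -1},{"x": 0,"y": 0.001,"z": 0,"spin": 0,"fingers": -1},{"x": 0,"y": 0.001,"z": 0,"spin": 0,"fingers": -1}]'

```text
time: 2.55
position: [0.478, 0.3743, 0.1219]
ee_rot: [0.534, 0.846, 0.001, 0.0]
force: [0.3, -0.3, 5.5]
finger_gap: 0.127
```

Emit:
play_rows --rows '[{"x": 0,"y": 0.001,"z": -0.02,"spin": 0,"fingers": -1},{"x": 0,"y": 0.001,"z": -0.055,"spin": 0,"fingers": -1},{"x": -0.02,"y": 0.011,"z": -0.06,"spin": 6,"fingers": -1},{"x": -0.05,"y": 0.026,"z": -0.06,"spin": 13,"fingers": -1},{"x": -0.08,"y": 0.041,"z": -0.06,"spin": 20,"fingers": -1},{"x": -0.11,"y": 0.056,"z": -0.06,"spin": 27,"fingers": -1},{"x": -0.13,"y": 0.066,"z": -0.06,"spin": 32.4,"fingers": -1},{"x": -0.14,"y": 0.0705,"z": -0.06,"spin": 32.4,"fingers": -1},{"x": -0.14,"y": 0.0705,"z": -0.06,"spin": 32.4,"fingers": -1},{"x": -0.14,"y": 0.0705,"z": -0.06,"spin": 32.4,"fingers": -1}]'

```text
time: 3.55
position: [0.5998, 0.2792, 0.1805]
ee_rot: [0.747, 0.665, -0.001, -0.001]
force: [-0.9, 0.4, -5.2]
finger_gap: 0.129
```

```bash
python3 - <<'E'
from h import *
o=env.get_obs();T=toolT(o);np.save("T5.npy",T);print(o["time"],o["finger_gap"],o["force"],T.round(4))
for n in("wrist","scene","side"): cv2.imwrite(f"pics/{n}5.png",env.snapshot(n)[:,:,::-1])
crop("pics/scene5.png",340,200,480,320,"pics/sc5.png",5)
crop("pics/side5.png",370,130,520,260,"pics/sd5.png",5)
E
```

```text
3.55 0.12862589424585943 [-0.91347471  0.38993387 -5.17376062] [[ 1.167e-01  9.932e-01 -2.500e-03  5.998e-01]
 [ 9.932e-01 -1.167e-01  5.000e-04  2.792e-01]
 [ 2.000e-04 -2.600e-03 -1.000e+00  1.805e-01]
 [ 0.000e+00  0.000e+00  0.000e+00  1.000e+00]]
```

View pics/wrist5.png

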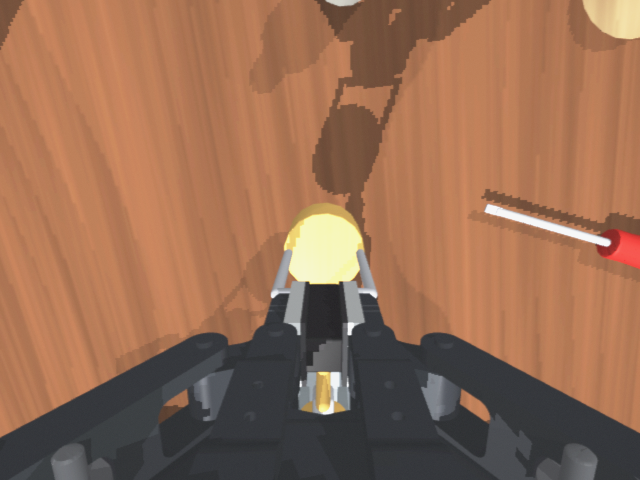

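View pics/sc5.png

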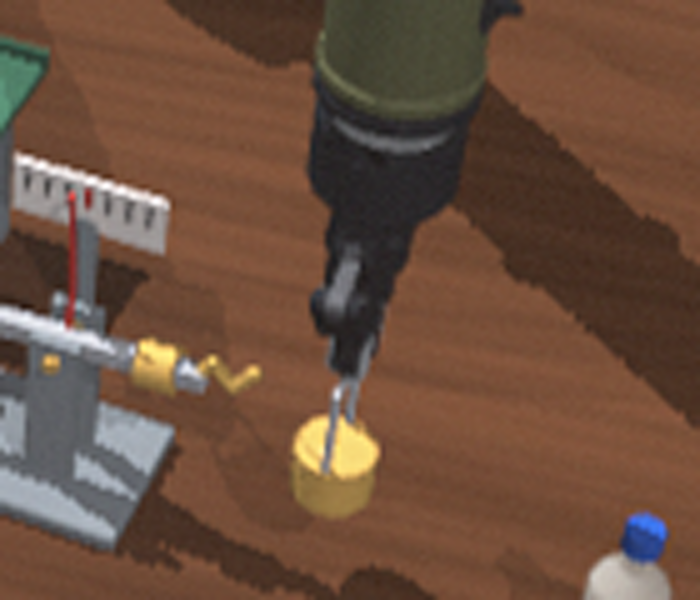

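View pics/sd5.png

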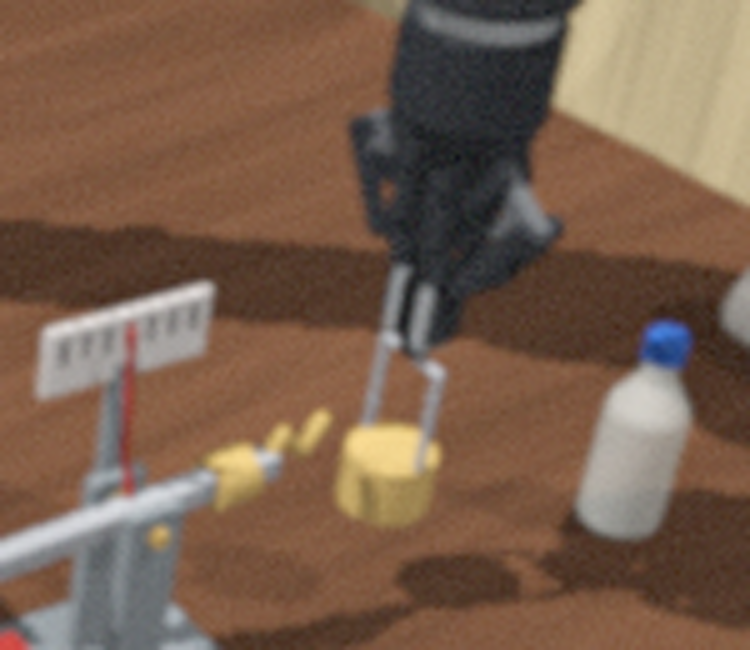

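```bash
python3 - <<'E'
from h import *
crop("pics/wrist5.png",270,260,380,430,"pics/wc5.png",4.5)
T=np.load("T5.npy")
p,e=tri([ray("scene",340+254/5,200+374/5),ray("side",370+322/5,130+416/5)]);print("tip",p,e,T[:3,:3].T@(p-T[:3,3]))
p=onz("scene",340+235/5,200+383/5,.115);print("notch",p,T[:3,:3].T@(p-T[:3,3]))
for v in (378,408):
    p=onz("wrist",324,v,.127,T);print(p,T[:3,:3].T@(p-T[:3,3]))
# bar position in views
p,e=tri([ray("scene",340+346/5,200+392/5),ray("side",370+412/5,130+356/5)]);print("bar",p,e,T[:3,:3].T@(p-T[:3,3]))
print([proj("scene",T[:3,3]+[0,0,-.0295])])
print([(np.array(proj("scene",T[:3,3]+[0,0,-.032]))-[340,200])*5, (np.array(proj("side",T[:3,3]+[0,0,-.032]))-[370,130])*5])
E
```

```text
tip [0.59689388 0.22910422 0.12767413] [np.float64(6.118263219351906e-05), np.float64(6.118263219334635e-05)] [-0.05006658  0.00306233  0.05280046]
notch [0.59435064 0.21908757 0.115     ] [-0.06031419  0.00173796  0.06547592]
[0.5915442  0.22106611 0.127     ] [-0.05867409 -0.00131122  0.05348412]
[0.58940932 0.20287607 0.127     ] [-0.07698898 -0.00130926  0.05348028]
bar [0.60586124 0.28059365 0.1450606 ] [np.float64(0.003960073074174698), np.float64(0.003960073074174819)] [0.00212108 0.00591602 0.03541746]
[(np.float64(409.73455971761746), np.float64(273.7548602248163))]
[array([348.12503664, 372.07078723]), array([405.31405972, 352.8144227 ])]
```

View pics/wc5.png

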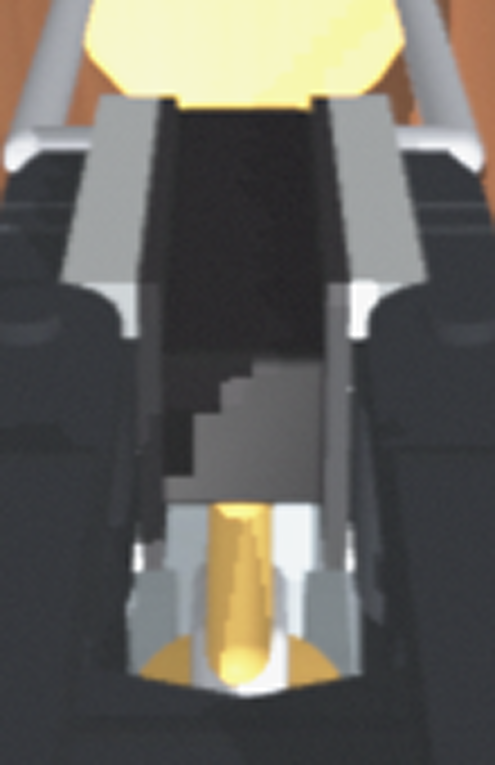

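Emit:
play_rows --rows '[{"x": -0.02,"y": 0,"z": 0,"spin": 0,"fingers": -1},{"x": -0.04,"y": 0,"z": 0,"spin": 0,"fingers": -1},{"x": -0.055,"y": 0,"z": 0,"spin": 0,"fingers": -1},{"x": -0.06,"y": 0,"z": 0,"spin": 0,"fingers": -1},{"x": -0.06,"y": 0,"z": 0.01,"spin": 0,"fingers": -1},{"x": -0.06,"y": 0,"z": 0.018,"spin": 0,"fingers": -1},{"x": -0.06,"y": 0,"z": 0.021,"spin": 0,"fingers": -1},{"x": -0.06,"y": 0,"z": 0.021,"spin": 0,"fingers": -1},{"x": -0.06,"y": 0,"z": 0.021,"spin": 0,"fingers": -1}]'

```text
time: 4.6
position: [0.5942, 0.219, 0.16]
ee_rot: [0.748, 0.664, -0.0, -0.0]
force: [0.9, 0.1, -4.8]
finger_gap: 0.129
```

```bash
python3 - <<'E'
from h import *
o=env.get_obs();T=toolT(o);np.save("T6.npy",T);print(o["time"],o["finger_gap"],o["force"],T.round(4))
for n in("scene","side"): cv2.imwrite(f"pics/{n}6.png",env.snapshot(n)[:,:,::-1])
crop("pics/scene6.png",340,200,480,320,"pics/sc6.png",5)
crop("pics/side6.png",370,130,520,260,"pics/sd6.png",5)
E
```

```text
4.6 0.12918097196713121 [ 0.94559052  0.0697687  -4.84334073] [[ 1.192e-01  9.929e-01 -3.000e-04  5.942e-01]
 [ 9.929e-01 -1.192e-01 -0.000e+00  2.190e-01]
 [-0.000e+00 -3.000e-04 -1.000e+00  1.600e-01]
 [ 0.000e+00  0.000e+00  0.000e+00  1.000e+00]]
```

View pics/sc6.png

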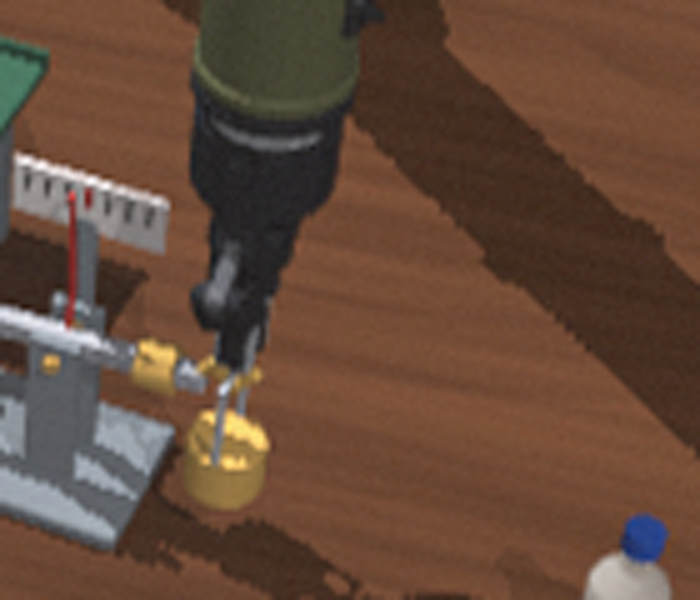

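View pics/sd6.png

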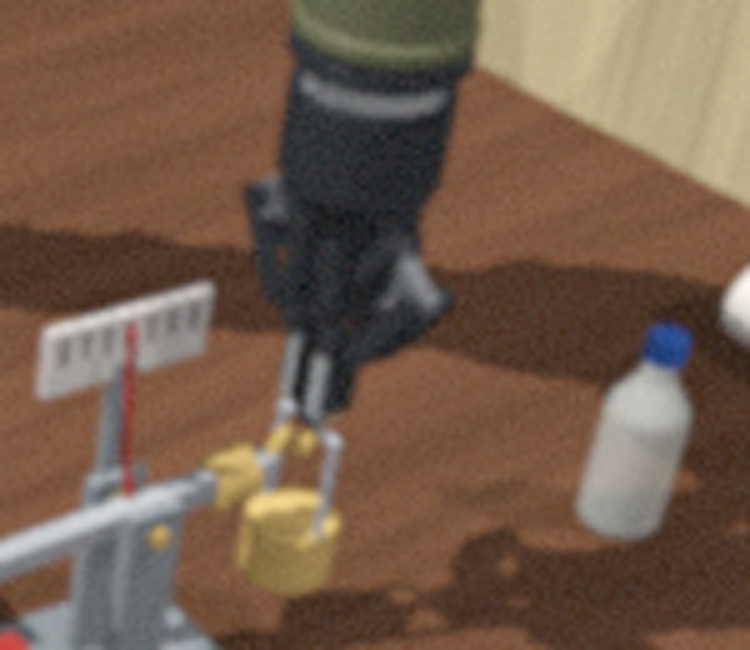

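Emit:
play_rows --rows '[{"x": 0,"y": 0,"z": 0.003,"spin": 0,"fingers": -1},{"x": 0,"y": 0,"z": 0.006,"spin": 0,"fingers": -1},{"x": 0,"y": 0,"z": 0.009,"spin": 0,"fingers": -1},{"x": 0,"y": 0,"z": 0.012,"spin": 0,"fingers": -1},{"x": 0,"y": 0,"z": 0.015,"spin": 0,"fingers": -1},{"x": 0,"y": 0,"z": 0.017,"spin": 0,"fingers": -1},{"x": 0,"y": 0,"z": 0.017,"spin": 0,"fingers": -1},{"x": 0,"y": 0,"z": 0.017,"spin": 0,"fingers": -1}]'

```text
time: 5.5
position: [0.5941, 0.2185, 0.1432]
ee_rot: [0.748, 0.663, -0.0, -0.0]
force: [0.4, 0.6, -4.7]
finger_gap: 0.132
```

Emit:
play_rows --rows '[{"x": 0,"y": 0,"z": 0.001,"spin": 0,"fingers": -1},{"x": 0,"y": 0,"z": 0.002,"spin": 0,"fingers": -1},{"x": 0,"y": 0,"z": 0.002,"spin": 0,"fingers": -1}]'

```text
time: 5.8
position: [0.5944, 0.2187, 0.1414]
ee_rot: [0.748, 0.663, 0.0, 0.0]
force: [0.1, 1.6, -4.0]
finger_gap: 0.132
```

```bash
python3 - <<'E'
from h import *
o=env.get_obs();T=toolT(o);np.save("T7.npy",T);print(o["time"],o["finger_gap"],o["force"],T[:3,3].round(4))
for n in("scene","side"): cv2.imwrite(f"pics/{n}7.png",env.snapshot(n)[:,:,::-1])
crop("pics/scene7.png",330,220,430,320,"pics/sc7.png",6)
crop("pics/side7.png",370,170,480,260,"pics/sd7.png",6)
E
```

```text
5.8 0.1316015026109129 [ 0.09458694  1.62208607 -4.03166648] [0.5944 0.2187 0.1414]
```

View pics/sc7.png

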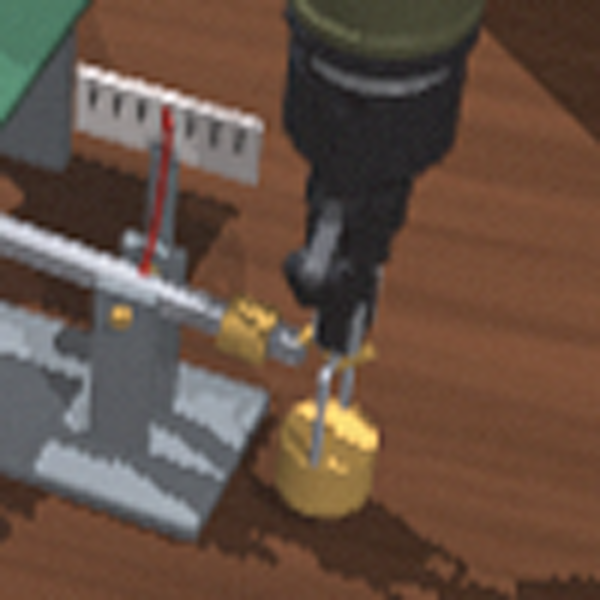

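View pics/sd7.png

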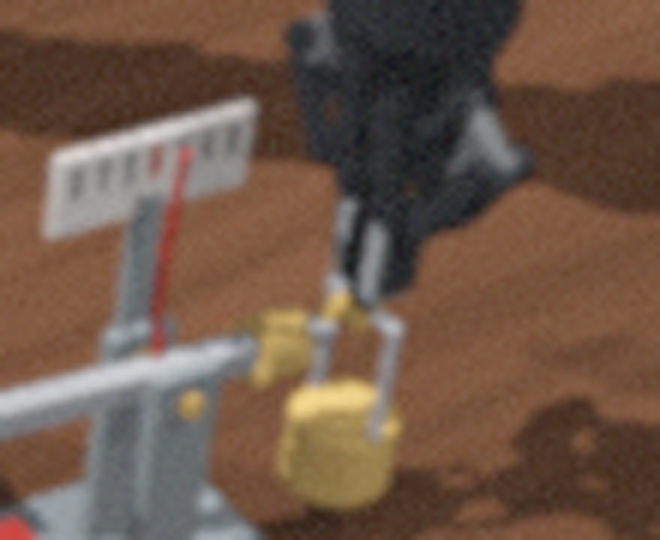

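Emit:
play_rows --rows '[{"x": 0.001,"y": 0,"z": 0.001,"spin": 0,"fingers": -1},{"x": 0.001,"y": 0,"z": 0.002,"spin": 0,"fingers": -1},{"x": 0.001,"y": 0,"z": 0.002,"spin": 0,"fingers": -1}]'

```text
time: 6.2
position: [0.5947, 0.2192, 0.1404]
ee_rot: [0.748, 0.663, 0.0, 0.0]
force: [-2.4, -1.5, 5.6]
finger_gap: 0.13
```

Emit:
play_rows --rows '[{"x": 0,"y": 0,"z": 0,"spin": 0,"fingers": -1},{"x": 0,"y": 0,"z": 0,"spin": 0,"fingers": -1},{"x": 0,"y": 0,"z": 0,"spin": 0,"fingers": -1}]'

```text
time: 6.5
position: [0.5947, 0.2192, 0.1404]
ee_rot: [0.748, 0.663, 0.001, 0.0]
force: [-1.7, 0.1, 5.9]
finger_gap: 0.131
```

Emit:
play_rows --rows '[{"x": 0,"y": 0,"z": -0.0005,"spin": 0,"fingers": -1},{"x": 0,"y": 0,"z": -0.0005,"spin": 0,"fingers": -0.8},{"x": 0,"y": 0,"z": -0.0005,"spin": 0,"fingers": -0.6},{"x": 0,"y": 0,"z": -0.0005,"spin": 0,"fingers": -0.4},{"x": 0,"y": 0,"z": -0.0005,"spin": 0,"fingers": -0.2},{"x": 0,"y": 0,"z": -0.0005,"spin": 0,"fingers": -0.2},{"x": 0,"y": 0,"z": -0.0005,"spin": 0,"fingers": -0.2},{"x": 0,"y": 0,"z": -0.0005,"spin": 0,"fingers": -0.2}]'

```text
time: 7.3
position: [0.5943, 0.2194, 0.1397]
ee_rot: [0.748, 0.663, -0.0, -0.0]
force: [-0.8, -0.4, -0.1]
finger_gap: 0.404
```

```bash
python3 - <<'E'
from h import *
o=env.get_obs();T=toolT(o);print(o["time"],o["finger_gap"],o["force"],T[:3,3].round(4))
for n in("wrist","side"): cv2.imwrite(f"pics/{n}8.png",env.snapshot(n)[:,:,::-1])
crop("pics/side8.png",370,170,480,260,"pics/sd8.png",6)
E
```

```text
7.3 0.4043158197683867 [-0.75500342 -0.44764862 -0.13084042] [0.5943 0.2194 0.1397]
```

View pics/wrist8.png

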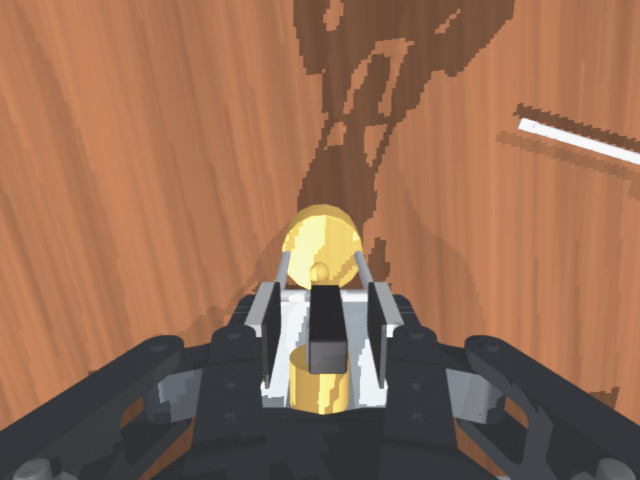

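View pics/sd8.png

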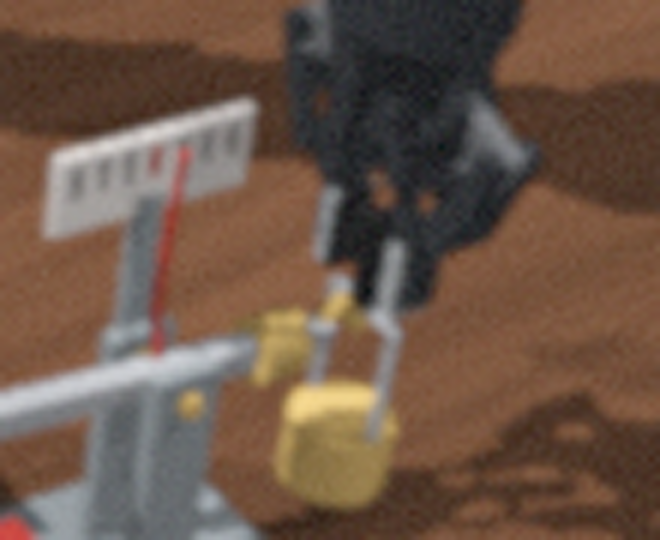

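Emit:
play_rows --rows '[{"x": 0,"y": 0,"z": -0.02,"spin": 0,"fingers": -0.2},{"x": 0,"y": 0,"z": -0.06,"spin": 0,"fingers": -0.2},{"x": 0,"y": 0,"z": -0.105,"spin": 0,"fingers": -1},{"x": -0.02,"y": 0,"z": -0.15,"spin": 0,"fingers": -1},{"x": -0.065,"y": 0,"z": -0.16,"spin": 0,"fingers": -1},{"x": -0.115,"y": 0,"z": -0.16,"spin": 0,"fingers": -1},{"x": -0.165,"y": 0,"z": -0.16,"spin": 0,"fingers": -1},{"x": -0.215,"y": 0,"z": -0.16,"spin": 0,"fingers": -1},{"x": -0.265,"y": 0,"z": -0.16,"spin": 0,"fingers": -1},{"x": -0.315,"y": 0,"z": -0.16,"spin": 0,"fingers": -1},{"x": -0.36,"y": 0,"z": -0.16,"spin": 0,"fingers": -1},{"x": -0.36,"y": 0,"z": -0.16,"spin": 0,"fingers": -1}]'

```text
time: 8.6
position: [0.549, -0.1465, 0.3003]
ee_rot: [0.752, 0.659, -0.002, 0.002]
force: [-0.2, -1.1, 1.0]
finger_gap: 0.004
```

Emit:
play_rows --rows '[{"x": 0,"y": 0,"z": 0,"spin": 0,"fingers": -1},{"x": 0,"y": 0,"z": 0,"spin": 0,"fingers": -1}]'

```text
time: 8.8
position: [0.5514, -0.1365, 0.2997]
ee_rot: [0.748, 0.664, 0.0, -0.0]
force: [1.2, 0.4, 0.1]
finger_gap: 0.001
```

```bash
python3 - <<'E'
from h import *
o=env.get_obs();T=toolT(o);np.save("T9.npy",T);print(o["time"],o["finger_gap"],o["force"],T.round(4))
for n in("wrist","side"): cv2.imwrite(f"pics/{n}9.png",env.snapshot(n)[:,:,::-1])
crop("pics/side9.png",195,150,455,320,"pics/sd9.png",3)
E
```

```text
8.8 0.0006918444018368697 [1.18468761 0.43321466 0.14358438] [[ 1.183e-01  9.930e-01  0.000e+00  5.514e-01]
 [ 9.930e-01 -1.183e-01  1.100e-03 -1.365e-01]
 [ 1.100e-03 -1.000e-04 -1.000e+00  2.997e-01]
 [ 0.000e+00  0.000e+00  0.000e+00  1.000e+00]]
```

View pics/wrist9.png

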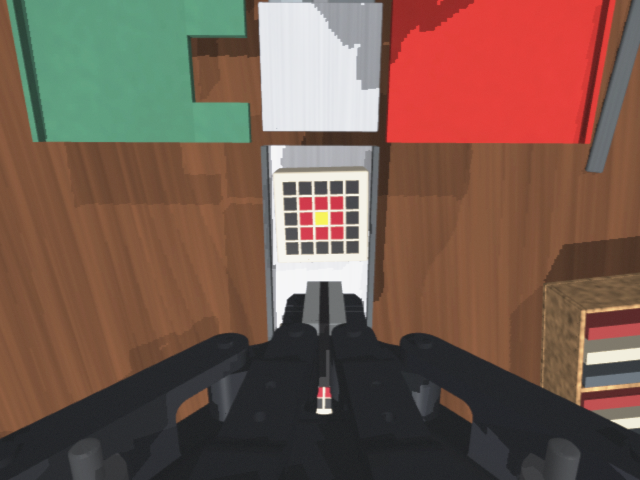

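View pics/sd9.png

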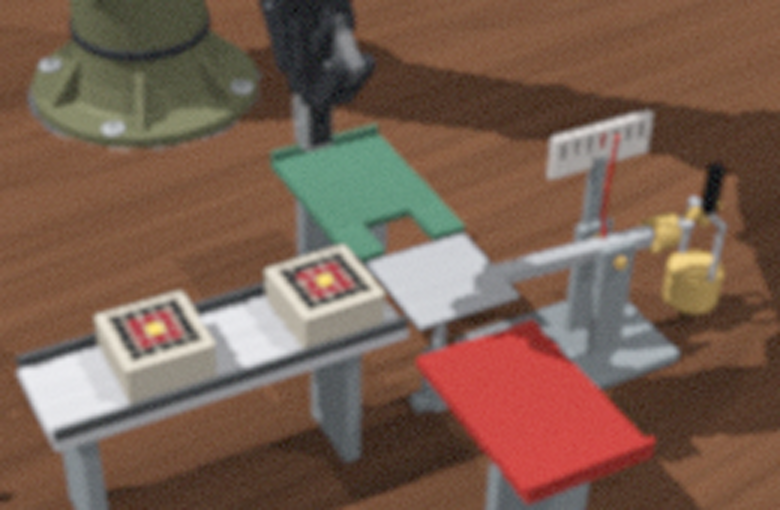

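```bash
python3 - <<'E'
from h import *
T=np.load("T9.npy")
for nm,u,v,z in(("pan edgeL",262,130.5,.126),("pan edgeR",380,131,.126),("blank c",321,218,.159),("blank rear",322,264,.159),("blank front top",320,171,.159),("green in corner",249,141,.1245),("green in corner2",247,37,.1245),("red corner",387,142,.106),("channel L",270,268,.137),("channel R",373,268,.137),("trackend",320,148,.127)):
    p=onz("wrist",u,v,z,T);print(nm,(1000*(T[:3,:3].T@(p-T[:3,3]))).round(1))
E
```

```text
pan edgeL [ 64.4 -46.7 173.8]
pan edgeR [ 64.   39.6 173.8]
blank c [  6.3  -3.4 140.7]
blank rear [-27.2  -2.8 140.7]
blank front top [ 38.4  -4.  140.7]
green in corner [ 56.9 -56.9 175.3]
green in corner2 [126.9 -54.7 175.3]
red corner [ 55.5  48.2 193.7]
channel L [-38.3 -43.1 162.7]
channel R [-38.2  36.5 162.6]
trackend [ 51.9  -4.3 172.7]
```

Emit:
play_rows --rows '[{"x": -0.03,"y": -0.002,"z": 0.01,"spin": 0,"fingers": -1},{"x": -0.054,"y": -0.002,"z": 0.04,"spin": 0,"fingers": -1},{"x": -0.055,"y": -0.002,"z": 0.08,"spin": 0,"fingers": -1},{"x": -0.055,"y": -0.002,"z": 0.11,"spin": 0,"fingers": -1},{"x": -0.055,"y": -0.002,"z": 0.128,"spin": 0,"fingers": -1},{"x": -0.055,"y": -0.002,"z": 0.138,"spin": 0,"fingers": -1},{"x": -0.055,"y": -0.002,"z": 0.143,"spin": 0,"fingers": -1},{"x": -0.055,"y": -0.002,"z": 0.144,"spin": 0,"fingers": -1},{"x": -0.055,"y": -0.002,"z": 0.144,"spin": 0,"fingers": -1}]'

```text
time: 9.8
position: [0.5432, -0.1923, 0.1566]
ee_rot: [0.748, 0.664, 0.0, 0.001]
force: [-0.1, 0.4, -0.5]
finger_gap: -0.002
```

```bash
python3 - <<'E'
from h import *
o=env.get_obs();T=toolT(o);np.save("T10.npy",T);print(o["time"],o["force"],T.round(4), T[:3,:3].T@(T[:3,3]-np.load("T9.npy")[:3,3]))
for n in("wrist","side"): cv2.imwrite(f"pics/{n}10.png",env.snapshot(n)[:,:,::-1])
crop("pics/side10.png",195,110,455,305,"pics/sd10.png",3)
E
```

```text
9.8 [-0.05440151  0.44736459 -0.54708001] [[ 1.194e-01  9.928e-01  1.400e-03  5.432e-01]
 [ 9.928e-01 -1.194e-01 -4.000e-04 -1.923e-01]
 [-3.000e-04  1.400e-03 -1.000e+00  1.566e-01]
 [ 0.000e+00  0.000e+00  0.000e+00  1.000e+00]] [-0.0563458  -0.00175184  0.14308345]
```

View pics/wrist10.png

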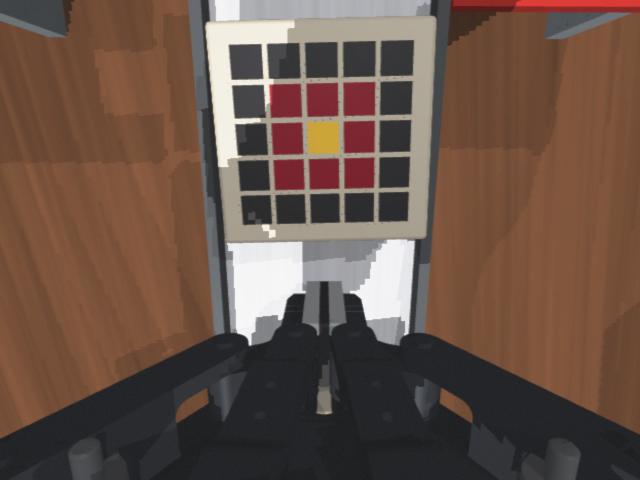

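View pics/sd10.png

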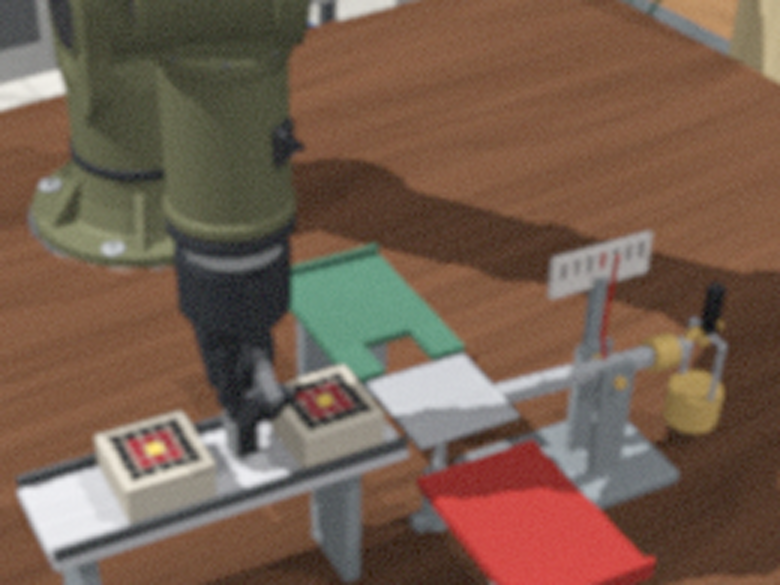

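Emit:
play_rows --rows '[{"x": 0.01,"y": 0,"z": 0.001,"spin": 0,"fingers": -1},{"x": 0.02,"y": 0,"z": 0.001,"spin": 0,"fingers": -1},{"x": 0.03,"y": 0,"z": 0.001,"spin": 0,"fingers": -1},{"x": 0.04,"y": 0,"z": 0.001,"spin": 0,"fingers": -1},{"x": 0.05,"y": 0,"z": 0.001,"spin": 0,"fingers": -1},{"x": 0.06,"y": 0,"z": 0.001,"spin": 0,"fingers": -1},{"x": 0.07,"y": 0,"z": 0.001,"spin": 0,"fingers": -1},{"x": 0.08,"y": 0,"z": 0.001,"spin": 0,"fingers": -1},{"x": 0.09,"y": 0,"z": 0.001,"spin": 0,"fingers": -1},{"x": 0.097,"y": 0,"z": 0.001,"spin": 0,"fingers": -1},{"x": 0.1,"y": 0,"z": 0.001,"spin": 0,"fingers": -1},{"x": 0.1,"y": 0,"z": 0.001,"spin": 0,"fingers": -1}]'

```text
time: 11.1
position: [0.5546, -0.0922, 0.1546]
ee_rot: [0.748, 0.664, 0.0, -0.0]
force: [0.3, -0.0, -1.2]
finger_gap: 0.0
```

```bash
python3 - <<'E'
from h import *
o=env.get_obs();T=toolT(o);np.save("T11.npy",T);print(o["time"],o["force"],T[:3,3].round(4), T[:3,:3].T@(T[:3,3]-np.load("T10.npy")[:3,3]))
for n in("wrist","side"): cv2.imwrite(f"pics/{n}11.png",env.snapshot(n)[:,:,::-1])
crop("pics/side11.png",195,110,455,305,"pics/sd11.png",3)
E
```

```text
11.1 [ 0.29146841 -0.01794753 -1.21013871] [ 0.5546 -0.0922  0.1546] [ 0.10074516 -0.00059029  0.00202075]
```

View pics/wrist11.png

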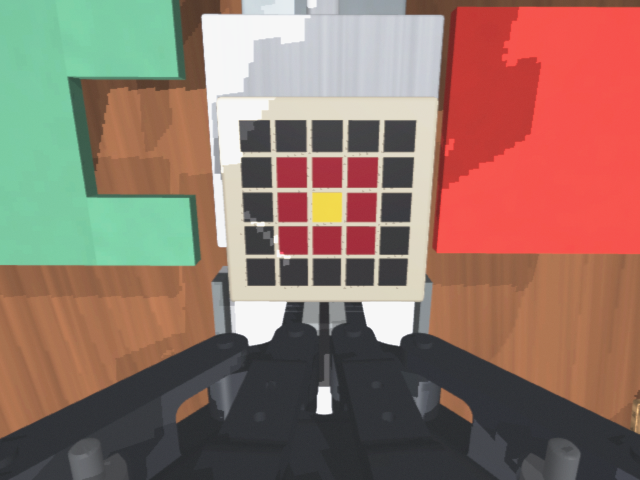

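View pics/sd11.png

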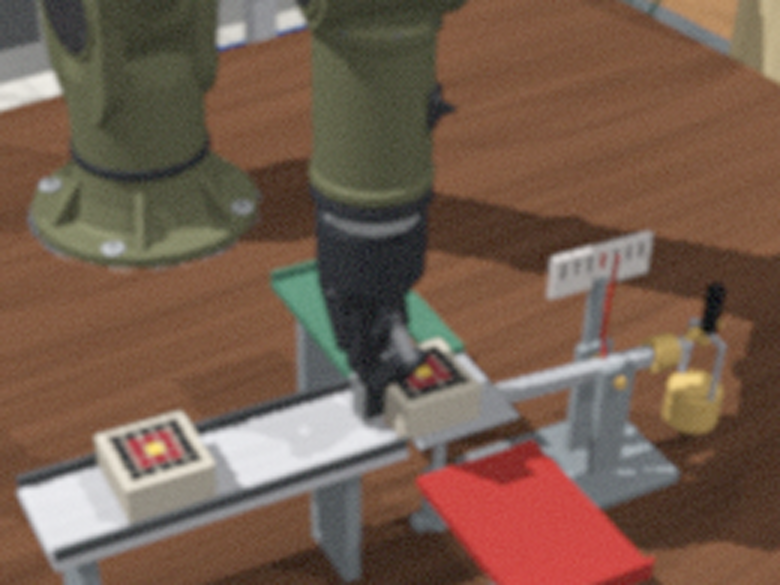

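```bash
python3 - <<'E'
from h import *
T=np.load("T11.npy")
for nm,u,v,z in(("blank c",327,208,.158),("front",328,97,.158),("rear",328,301,.158),("pan far L",203,15,.126),("pan far R",443,15,.126)):
    p=onz("wrist",u,v,z,T);print(nm,(1000*(T[:3,:3].T@(p-T[:3,3]))).round(1))
E
```

```text
blank c [42.2 -0.4 -3.3]
front [74.6 -0.2 -3.3]
rear [11.   0.  -3.3]
pan far L [103.7 -43.2  28.7]
pan far R [103.7  39.9  28.7]
```

Emit:
play_rows --rows '[{"x": 0.006,"y": 0,"z": 0,"spin": 0,"fingers": -1},{"x": 0.012,"y": 0,"z": 0,"spin": 0,"fingers": -1},{"x": 0.017,"y": 0,"z": 0,"spin": 0,"fingers": -1},{"x": 0.019,"y": 0,"z": 0,"spin": 0,"fingers": -1},{"x": 0.019,"y": 0,"z": 0,"spin": 0,"fingers": -1},{"x": 0.013,"y": 0,"z": 0,"spin": 0,"fingers": -1},{"x": 0.0,"y": 0,"z": 0,"spin": 0,"fingers": -1},{"x": -0.015,"y": 0,"z": 0,"spin": 0,"fingers": -1},{"x": -0.015,"y": 0,"z": 0,"spin": 0,"fingers": -1},{"x": -0.015,"y": 0,"z": 0,"spin": 0,"fingers": -1},{"x": -0.015,"y": 0,"z": 0,"spin": 0,"fingers": -1},{"x": -0.015,"y": 0,"z": 0,"spin": 0,"fingers": -1}]'

```text
time: 12.4
position: [0.5528, -0.1074, 0.1547]
ee_rot: [0.748, 0.664, 0.0, -0.0]
force: [-0.8, 0.1, 0.5]
finger_gap: 0.002
```

```bash
python3 - <<'E'
from h import *
o=env.get_obs();T=toolT(o);np.save("T12.npy",T);print(o["time"],o["force"],T[:3,3].round(4))
for n in("wrist","side"): cv2.imwrite(f"pics/{n}12.png",env.snapshot(n)[:,:,::-1])
crop("pics/side12.png",195,110,455,305,"pics/sd12.png",3)
E
```

```text
12.4 [-0.79642736  0.08964051  0.48093443] [ 0.5528 -0.1074  0.1547]
```

View pics/wrist12.png

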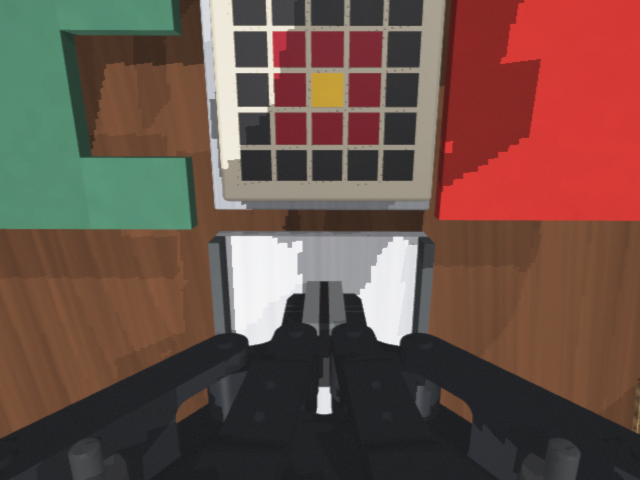

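View pics/sd12.png

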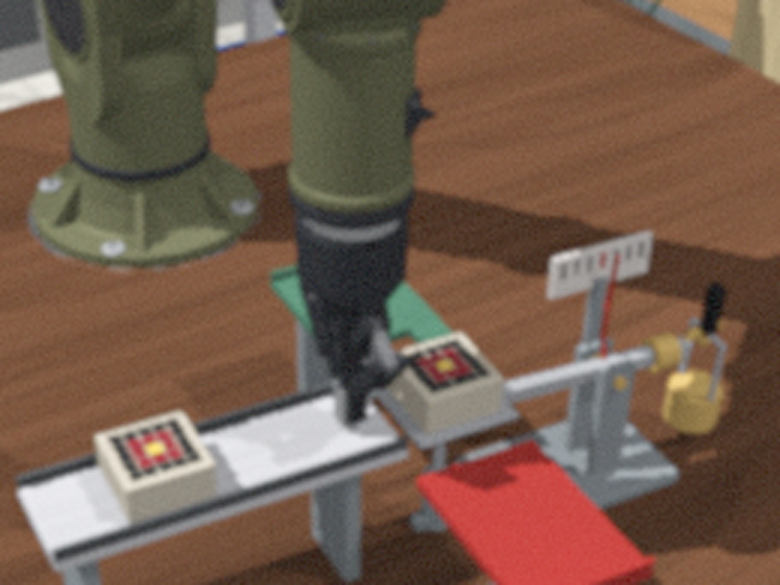

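```bash
python3 - <<'E'
from h import *
o=env.get_obs();print(np.round(o["joint_positions"],3))
T=np.load("T12.npy")
for nm,u,v,z in(("blank c",328,90,.158),("rear",328,200,.158),("pan near L",217,208,.126),("pan near R",430,208,.126),("track end",320,233,.127)):
    p=onz("wrist",u,v,z,T);print(nm,(1000*(T[:3,:3].T@(p-T[:3,3]))).round(1))
E
```

```text
[-0.     0.518  0.228  1.805 -0.151  0.836  0.181]
blank c [76.5 -0.2 -3.2]
rear [44.7 -0.1 -3.2]
pan near L [ 35.8 -43.3  28.8]
pan near R [35.8 40.3 28.7]
track end [25.9 -2.9 27.7]
```

Emit:
play_rows --rows '[{"x": 0,"y": 0,"z": -0.02,"spin": -8,"fingers": -1},{"x": 0,"y": 0.01,"z": -0.05,"spin": -16,"fingers": -1},{"x": 0.01,"y": 0.025,"z": -0.06,"spin": -24,"fingers": -1},{"x": 0.025,"y": 0.04,"z": -0.06,"spin": -32,"fingers": -1},{"x": 0.04,"y": 0.05,"z": -0.06,"spin": -40,"fingers": -1},{"x": 0.055,"y": 0.058,"z": -0.06,"spin": -48,"fingers": -1},{"x": 0.068,"y": 0.06,"z": -0.06,"spin": -56,"fingers": -1},{"x": 0.075,"y": 0.06,"z": -0.06,"spin": -64,"fingers": -1},{"x": 0.077,"y": 0.06,"z": -0.06,"spin": -72,"fingers": -1},{"x": 0.077,"y": 0.06,"z": -0.06,"spin": -80,"fingers": -1},{"x": 0.077,"y": 0.06,"z": -0.06,"spin": -86,"fingers": -1},{"x": 0.077,"y": 0.06,"z": -0.06,"spin": -90,"fingers": -1}]'

```text
time: 13.7
position: [0.6215, -0.0384, 0.2147]
ee_rot: [0.058, 0.998, 0.0, -0.0]
force: [-0.0, -0.2, -0.7]
finger_gap: 0.003
```

```bash
python3 - <<'E'
from h import *
o=env.get_obs();T=toolT(o);np.save("T13.npy",T);print(o["time"],o["force"],T.round(4));T0=np.load("T12.npy");print(T0[:3,:3].T@(T[:3,3]-T0[:3,3]))
for n in("wrist","side"): cv2.imwrite(f"pics/{n}13.png",env.snapshot(n)[:,:,::-1])
crop("pics/side13.png",195,110,455,305,"pics/sd13.png",3)
E
```

```text
13.7 [-0.04859588 -0.16537393 -0.68116982] [[-9.933e-01  1.153e-01 -2.000e-04  6.215e-01]
 [ 1.153e-01  9.933e-01  1.000e-04 -3.840e-02]
 [ 2.000e-04  0.000e+00 -1.000e+00  2.147e-01]
 [ 0.000e+00  0.000e+00  0.000e+00  1.000e+00]]
[ 0.07665724  0.0599515  -0.05993146]
```

View pics/wrist13.png

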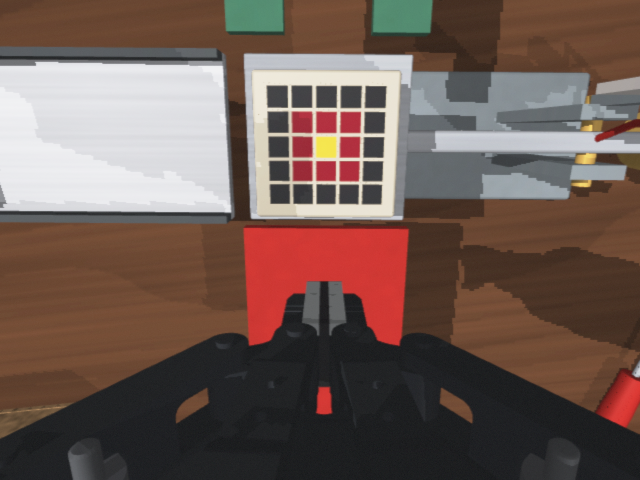

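View pics/sd13.png

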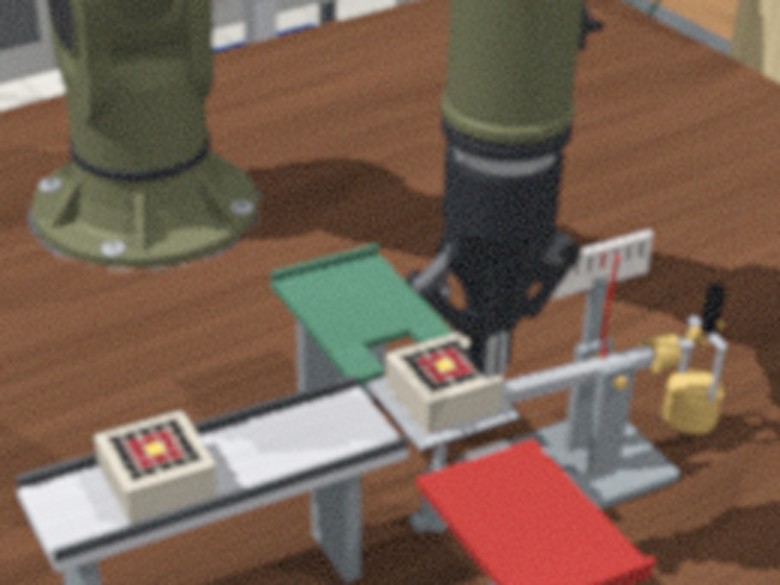

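```bash
python3 - <<'E'
from h import *
T=np.load("T13.npy")
for nm,u,v,z in(("blank c",326,147,.158),("rear",326,218,.158),("green inner L",284,32,.1245),("green inner R",373,32,.1245),("pan rear",326,220,.126),("red edge",326,228,.106)):
    p=onz("wrist",u,v,z,T);print(nm,(1000*(T[:3,:3].T@(p-T[:3,3]))).round(1))
print((np.array(proj("side",T[:3,3]+[0,0,-.022]))-[195,110])*3)
E
```

```text
blank c [60.3  0.  56.7]
rear [27.8  0.1 56.7]
green inner L [114.2 -20.6  90.2]
green inner R [114.1  23.3  90.2]
pan rear [19.5  0.2 88.7]
red edge [  9.9   0.4 108.7]
[483.6042998  369.27166582]
```

Emit:
play_rows --rows '[{"x": 0,"y": 0.001,"z": 0.03,"spin": 0,"fingers": -1},{"x": 0,"y": 0.001,"z": 0.05,"spin": 0,"fingers": -1},{"x": 0,"y": 0.001,"z": 0.058,"spin": 0,"fingers": -1},{"x": 0.008,"y": 0.001,"z": 0.059,"spin": 0,"fingers": -1},{"x": 0.018,"y": 0.001,"z": 0.059,"spin": 0,"fingers": -1},{"x": 0.028,"y": 0.001,"z": 0.059,"spin": 0,"fingers": -1},{"x": 0.038,"y": 0.001,"z": 0.059,"spin": 0,"fingers": -1},{"x": 0.048,"y": 0.001,"z": 0.059,"spin": 0,"fingers": -1},{"x": 0.058,"y": 0.001,"z": 0.059,"spin": 0,"fingers": -1},{"x": 0.068,"y": 0.001,"z": 0.059,"spin": 0,"fingers": -1},{"x": 0.078,"y": 0.001,"z": 0.059,"spin": 0,"fingers": -1},{"x": 0.088,"y": 0.001,"z": 0.059,"spin": 0,"fingers": -1}]'

```text
time: 15.0
position: [0.534, -0.0271, 0.1561]
ee_rot: [0.06, 0.998, 0.0, 0.001]
force: [3.2, -0.1, 2.7]
finger_gap: 0.001
```

```bash
python3 - <<'E'
from h import *
o=env.get_obs();T=toolT(o);print(o["time"],o["force"],T[:3,3].round(4));T0=np.load("T13.npy");print(T0[:3,:3].T@(T[:3,3]-T0[:3,3]))
cv2.imwrite("pics/wrist14.png",env.snapshot("wrist")[:,:,::-1])
E
```

```text
15.0 [ 3.18791495 -0.14842031  2.74641599] [ 0.534  -0.0271  0.1561]
[0.08820769 0.00110004 0.05858557]
```

View pics/wrist14.png

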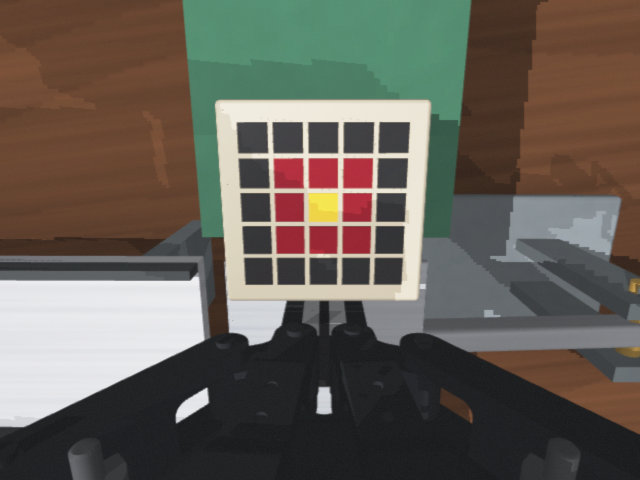

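Emit:
play_rows --rows '[{"x": 0.01,"y": 0,"z": 0,"spin": 0,"fingers": -1},{"x": 0.02,"y": 0,"z": 0,"spin": 0,"fingers": -1},{"x": 0.03,"y": 0,"z": 0,"spin": 0,"fingers": -1},{"x": 0.04,"y": 0,"z": 0,"spin": 0,"fingers": -1},{"x": 0.05,"y": 0,"z": 0,"spin": 0,"fingers": -1},{"x": 0.057,"y": 0,"z": 0,"spin": 0,"fingers": -1},{"x": 0.06,"y": 0,"z": 0,"spin": 0,"fingers": -1},{"x": 0.06,"y": 0,"z": 0,"spin": 0,"fingers": -1},{"x": 0.05,"y": 0,"z": 0,"spin": 0,"fingers": -1},{"x": 0.035,"y": 0,"z": 0,"spin": 0,"fingers": -1},{"x": 0.03,"y": 0,"z": -0.02,"spin": 0,"fingers": -1},{"x": 0.03,"y": 0,"z": -0.05,"spin": 0,"fingers": -1}]'

```text
time: 16.25
position: [0.5051, -0.0238, 0.2048]
ee_rot: [0.06, 0.998, 0.0, -0.002]
force: [0.3, 0.6, -0.0]
finger_gap: -0.003
```

```bash
python3 - <<'E'
from h import *
o=env.get_obs();T=toolT(o);np.save("T15.npy",T);print(o["time"],o["force"],T.round(4));T0=np.load("T13.npy");print(T0[:3,:3].T@(T[:3,3]-T0[:3,3]))
for n in("wrist","side"): cv2.imwrite(f"pics/{n}15.png",env.snapshot(n)[:,:,::-1])
crop("pics/side15.png",195,110,455,305,"pics/sd15.png",3)
E
```

```text
16.25 [ 0.27943727  0.607758   -0.01228779] [[-9.928e-01  1.201e-01 -3.600e-03  5.051e-01]
 [ 1.201e-01  9.928e-01  5.000e-04 -2.380e-02]
 [ 3.600e-03  0.000e+00 -1.000e+00  2.048e-01]
 [ 0.000e+00  0.000e+00  0.000e+00  1.000e+00]]
[0.11728457 0.00110573 0.0099514 ]
```

View pics/wrist15.png

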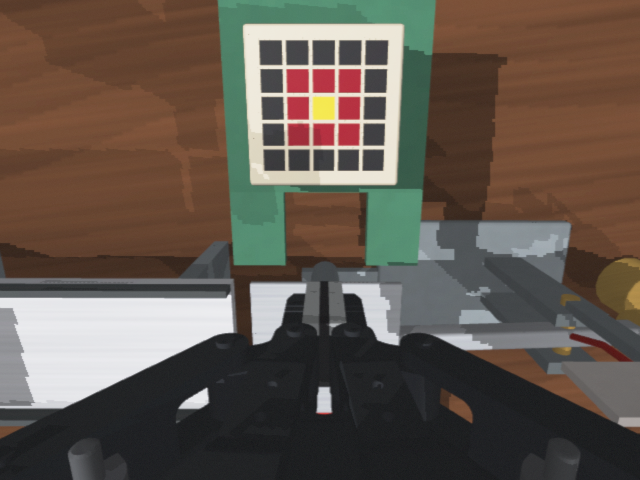

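View pics/sd15.png

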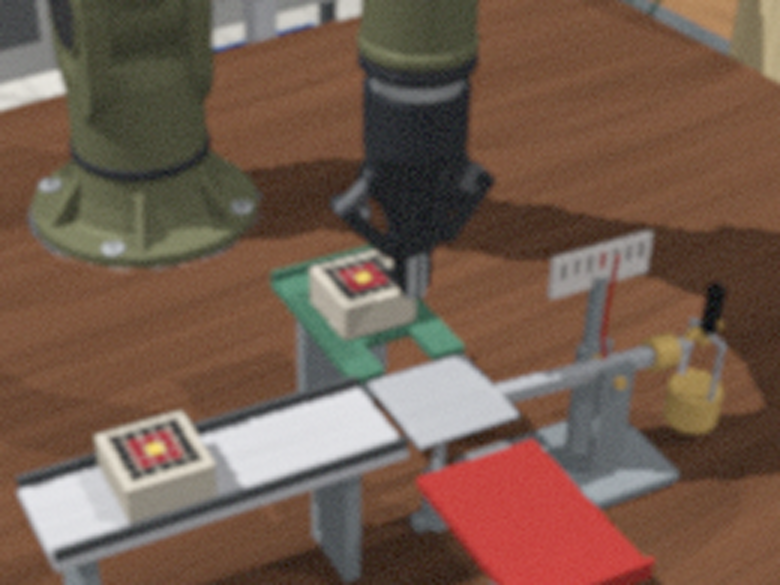

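Emit:
play_rows --rows '[{"x": 0.0,"y": -0.01,"z": -0.025,"spin": 8,"fingers": -1},{"x": -0.01,"y": -0.03,"z": -0.03,"spin": 16,"fingers": -1},{"x": -0.02,"y": -0.06,"z": -0.03,"spin": 24,"fingers": -1},{"x": -0.03,"y": -0.09,"z": -0.03,"spin": 32,"fingers": -1},{"x": -0.04,"y": -0.12,"z": -0.03,"spin": 40,"fingers": -1},{"x": -0.048,"y": -0.15,"z": -0.03,"spin": 48,"fingers": -1},{"x": -0.054,"y": -0.18,"z": -0.03,"spin": 56,"fingers": -1},{"x": -0.054,"y": -0.21,"z": -0.03,"spin": 64,"fingers": -1},{"x": -0.054,"y": -0.24,"z": -0.03,"spin": 72,"fingers": -1},{"x": -0.054,"y": -0.262,"z": -0.03,"spin": 80,"fingers": -1},{"x": -0.054,"y": -0.276,"z": -0.03,"spin": 86,"fingers": -1},{"x": -0.054,"y": -0.283,"z": -0.03,"spin": 90,"fingers": -1}]'

```text
time: 17.55
position: [0.5239, -0.3132, 0.2349]
ee_rot: [0.75, 0.661, -0.001, -0.0]
force: [-0.3, -0.1, -0.8]
finger_gap: 0.003
```

Emit:
play_rows --rows '[{"x": 0,"y": 0,"z": 0,"spin": 0,"fingers": -1},{"x": 0,"y": 0,"z": 0,"spin": 0,"fingers": -1}]'

```text
time: 17.75
position: [0.5245, -0.3107, 0.2351]
ee_rot: [0.748, 0.664, -0.0, -0.0]
force: [0.6, 0.7, 0.2]
finger_gap: 0.004
```

```bash
python3 - <<'E'
from h import *
o=env.get_obs();T=toolT(o);np.save("T16.npy",T);print(o["time"],o["force"],T.round(4));
for n in("wrist","scene"): cv2.imwrite(f"pics/{n}16.png",env.snapshot(n)[:,:,::-1])
crop("pics/scene16.png",180,150,400,330,"pics/sc16.png",3)
E
```

```text
17.75 [0.58598684 0.74610734 0.19816096] [[ 1.176e-01  9.931e-01 -8.000e-04  5.245e-01]
 [ 9.931e-01 -1.176e-01  5.000e-04 -3.107e-01]
 [ 4.000e-04 -9.000e-04 -1.000e+00  2.351e-01]
 [ 0.000e+00  0.000e+00  0.000e+00  1.000e+00]]
```

View pics/wrist16.png

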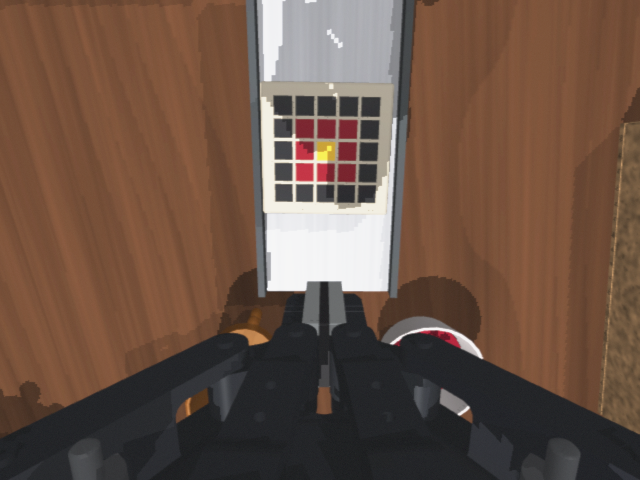

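View pics/sc16.png

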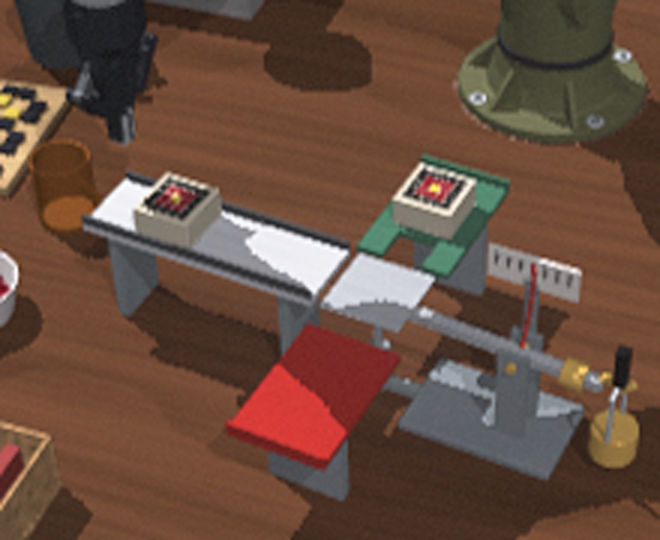

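```bash
python3 - <<'E'
from h import *
T=np.load("T16.npy")
for nm,u,v,z in(("blank c",325,152,.159),("rearL",262,213,.159),("rearR",386,214,.159),("trackend",330,291,.127),("chL",266,213,.132),("chR",397,213,.132)):
    p=onz("wrist",u,v,z,T);print(nm,(1000*(T[:3,:3].T@(p-T[:3,3]))).round(1))
T9=np.load("T9.npy"); print(T[:3,:3].T@(T9[:3,3]+T9[:3,:3]@[.1065,-.002,0]-T[:3,3]))
E
```

```text
blank c [54.6 -0.8 76.2]
rearL [ 23.6 -33.4  76.2]
rearR [23.1 30.8 76.1]
trackend [-33.8   2.5 108.1]
chL [ 17.9 -35.5 103.2]
chR [ 17.9  41.6 103.1]
[ 0.28266907  0.00429812 -0.06455675]
```

Emit:
play_rows --rows '[{"x": -0.003,"y": 0.001,"z": 0.03,"spin": 0,"fingers": -1},{"x": -0.003,"y": 0.001,"z": 0.058,"spin": 0,"fingers": -1},{"x": -0.003,"y": 0.001,"z": 0.074,"spin": 0,"fingers": -1},{"x": -0.002,"y": 0.001,"z": 0.079,"spin": 0,"fingers": -1},{"x": 0.005,"y": 0.001,"z": 0.08,"spin": 0,"fingers": -1},{"x": 0.012,"y": 0.001,"z": 0.08,"spin": 0,"fingers": -1},{"x": 0.022,"y": 0.001,"z": 0.08,"spin": 0,"fingers": -1},{"x": 0.036,"y": 0.001,"z": 0.08,"spin": 0,"fingers": -1},{"x": 0.05,"y": 0.001,"z": 0.08,"spin": 0,"fingers": -1},{"x": 0.064,"y": 0.001,"z": 0.08,"spin": 0,"fingers": -1},{"x": 0.078,"y": 0.001,"z": 0.08,"spin": 0,"fingers": -1},{"x": 0.092,"y": 0.001,"z": 0.08,"spin": 0,"fingers": -1}]'

```text
time: 19.05
position: [0.5364, -0.2187, 0.1561]
ee_rot: [0.748, 0.663, 0.0, 0.0]
force: [-0.3, -5.5, 2.7]
finger_gap: 0.002
```

```bash
python3 - <<'E'
from h import *
o=env.get_obs();T=toolT(o);print(o["time"],o["force"],T[:3,3].round(4));T0=np.load("T16.npy");print(T0[:3,:3].T@(T[:3,3]-T0[:3,3]))
cv2.imwrite("pics/wrist17.png",env.snapshot("wrist")[:,:,::-1])
E
```

```text
19.05 [-0.25443138 -5.51797168  2.71175495] [ 0.5364 -0.2187  0.1561]
[0.09276278 0.00112938 0.07908016]
```

View pics/wrist17.png

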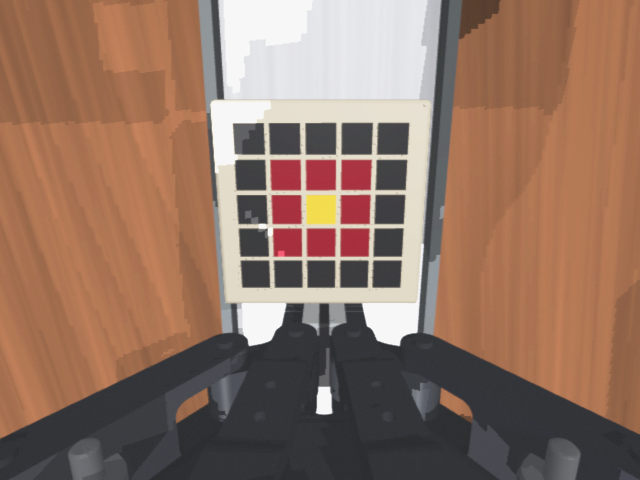

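Emit:
play_rows --rows '[{"x": 0.014,"y": 0,"z": 0.001,"spin": 0,"fingers": -1},{"x": 0.028,"y": 0,"z": 0.001,"spin": 0,"fingers": -1},{"x": 0.042,"y": 0,"z": 0.001,"spin": 0,"fingers": -1},{"x": 0.055,"y": 0,"z": 0.001,"spin": 0,"fingers": -1},{"x": 0.065,"y": 0,"z": 0.001,"spin": 0,"fingers": -1},{"x": 0.075,"y": 0,"z": 0.001,"spin": 0,"fingers": -1},{"x": 0.085,"y": 0,"z": 0.001,"spin": 0,"fingers": -1},{"x": 0.093,"y": 0,"z": 0.001,"spin": 0,"fingers": -1},{"x": 0.1,"y": 0,"z": 0.001,"spin": 0,"fingers": -1},{"x": 0.107,"y": 0,"z": 0.001,"spin": 0,"fingers": -1},{"x": 0.113,"y": 0,"z": 0.001,"spin": 0,"fingers": -1},{"x": 0.119,"y": 0,"z": 0.001,"spin": 0,"fingers": -1}]'

```text
time: 20.3
position: [0.5503, -0.101, 0.1546]
ee_rot: [0.748, 0.663, -0.0, -0.0]
force: [-0.1, -2.1, -0.8]
finger_gap: -0.005
```

```bash
python3 - <<'E'
from h import *
o=env.get_obs();T=toolT(o);np.save("T18.npy",T);print(o["time"],o["force"],T[:3,3].round(4));T0=np.load("T16.npy");print(T0[:3,:3].T@(T[:3,3]-T0[:3,3]))
for n in("wrist","side"): cv2.imwrite(f"pics/{n}18.png",env.snapshot(n)[:,:,::-1])
crop("pics/side18.png",195,110,455,305,"pics/sd18.png",3)
E
```

```text
20.3 [-0.11790075 -2.10812017 -0.75505557] [ 0.5503 -0.101   0.1546]
[0.21127525 0.00105483 0.08066347]
```

View pics/wrist18.png

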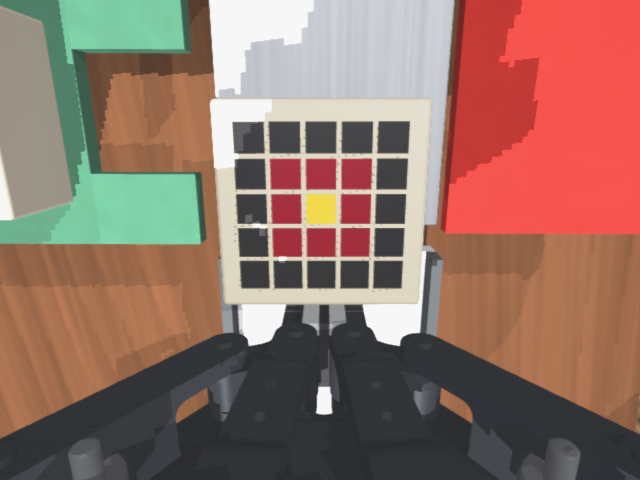

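View pics/sd18.png

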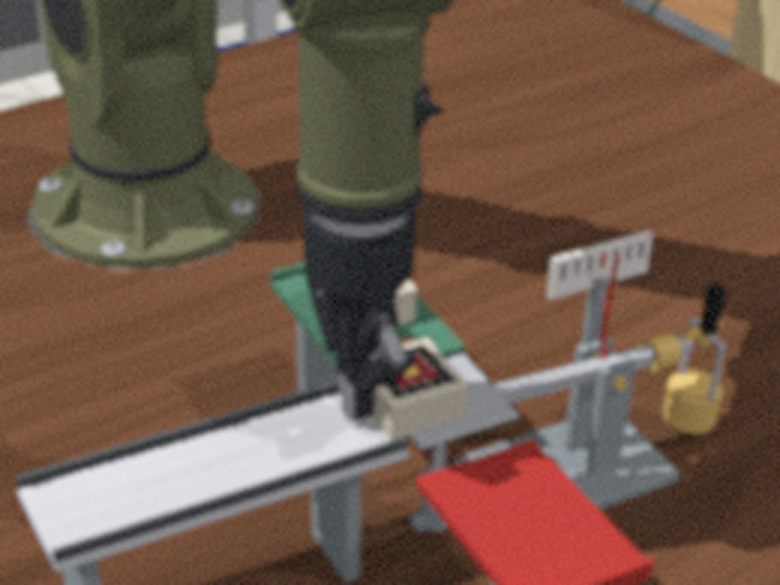

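Emit:
play_rows --rows '[{"x": 0.006,"y": 0,"z": 0.001,"spin": 0,"fingers": -1},{"x": 0.012,"y": 0,"z": 0.001,"spin": 0,"fingers": -1},{"x": 0.018,"y": 0,"z": 0.001,"spin": 0,"fingers": -1},{"x": 0.023,"y": 0,"z": 0.001,"spin": 0,"fingers": -1},{"x": 0.026,"y": 0,"z": 0.001,"spin": 0,"fingers": -1},{"x": 0.027,"y": 0,"z": 0.001,"spin": 0,"fingers": -1},{"x": 0.027,"y": 0,"z": 0.001,"spin": 0,"fingers": -1},{"x": 0.02,"y": 0,"z": 0.001,"spin": 0,"fingers": -1},{"x": 0.005,"y": 0,"z": 0.001,"spin": 0,"fingers": -1},{"x": -0.01,"y": 0,"z": 0.001,"spin": 0,"fingers": -1},{"x": -0.01,"y": 0,"z": 0.001,"spin": 0,"fingers": -1},{"x": -0.01,"y": 0,"z": 0.001,"spin": 0,"fingers": -1}]'

```text
time: 21.6
position: [0.5491, -0.1126, 0.1538]
ee_rot: [0.749, 0.663, 0.0, -0.0]
force: [1.6, -0.6, -0.8]
finger_gap: -0.006
```

```bash
python3 - <<'E'
from h import *
o=env.get_obs();T=toolT(o);np.save("T19.npy",T);print(o["time"],o["force"],T[:3,3].round(4))
for n in("wrist","side"): cv2.imwrite(f"pics/{n}19.png",env.snapshot(n)[:,:,::-1])
crop("pics/side19.png",195,110,455,305,"pics/sd19.png",3)
E
```

```text
21.6 [ 1.56025431 -0.56911631 -0.80136987] [ 0.5491 -0.1126  0.1538]
```

View pics/wrist19.png

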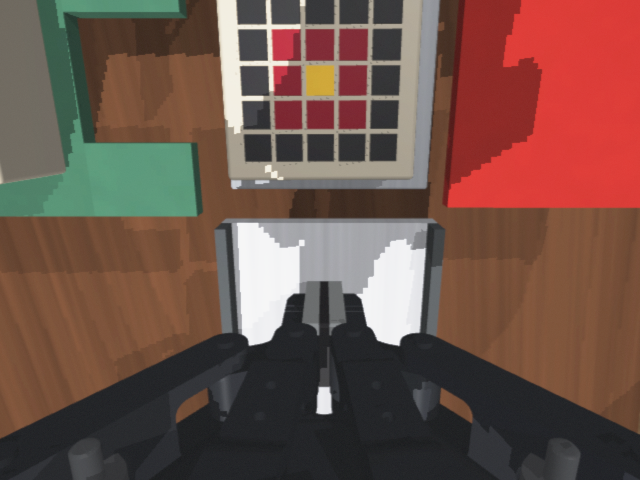

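View pics/sd19.png

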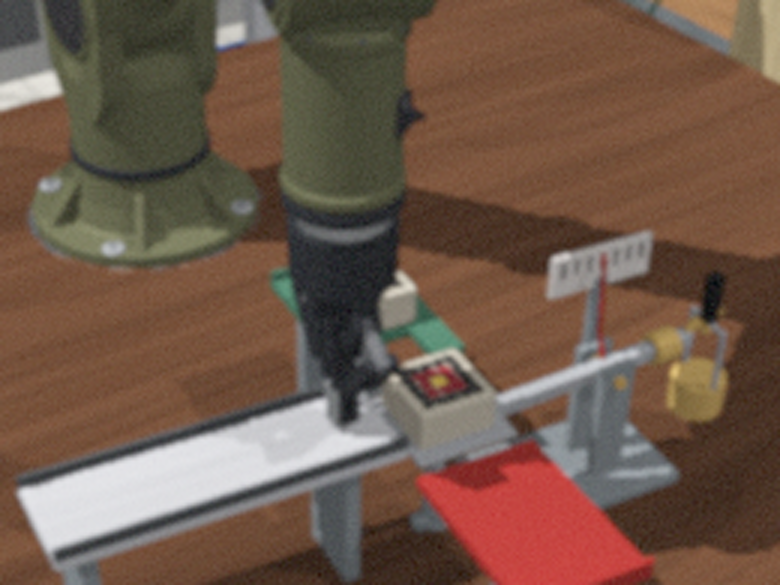

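Emit:
play_rows --rows '[{"x": 0,"y": 0,"z": 0,"spin": 0,"fingers": -1},{"x": 0,"y": 0,"z": 0,"spin": 0,"fingers": -1},{"x": 0,"y": 0,"z": 0,"spin": 0,"fingers": -1},{"x": 0,"y": 0,"z": 0,"spin": 0,"fingers": -1},{"x": 0,"y": 0,"z": 0,"spin": 0,"fingers": -1},{"x": 0,"y": 0,"z": 0,"spin": 0,"fingers": -1}]'

```text
time: 22.3
position: [0.5493, -0.1116, 0.1538]
ee_rot: [0.748, 0.663, -0.0, -0.0]
force: [-0.6, -0.3, 0.1]
finger_gap: -0.003
```

```bash
python3 - <<'E'
from h import *
o=env.get_obs();T=toolT(o);np.save("T20.npy",T);print(o["time"],o["force"],T.round(4))
for n in("wrist","side"): cv2.imwrite(f"pics/{n}20.png",env.snapshot(n)[:,:,::-1])
crop("pics/side20.png",195,110,455,305,"pics/sd20.png",3)
E
```

```text
22.3 [-0.55177484 -0.34156468  0.09935297] [[ 1.198e-01  9.928e-01 -1.000e-04  5.493e-01]
 [ 9.928e-01 -1.198e-01 -0.000e+00 -1.116e-01]
 [-1.000e-04 -1.000e-04 -1.000e+00  1.538e-01]
 [ 0.000e+00  0.000e+00  0.000e+00  1.000e+00]]
```

View pics/wrist20.png

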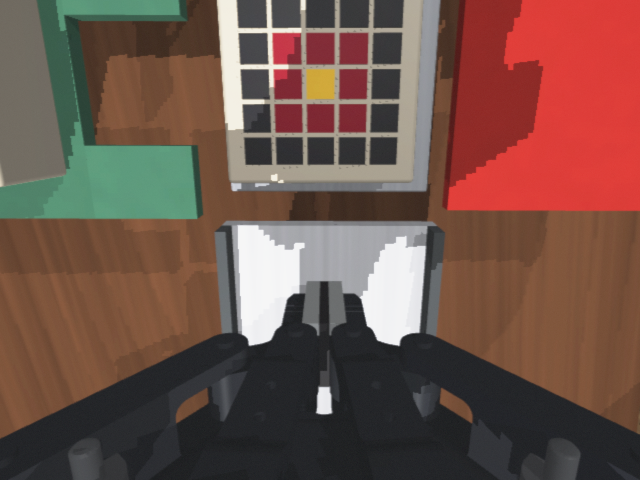

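View pics/sd20.png

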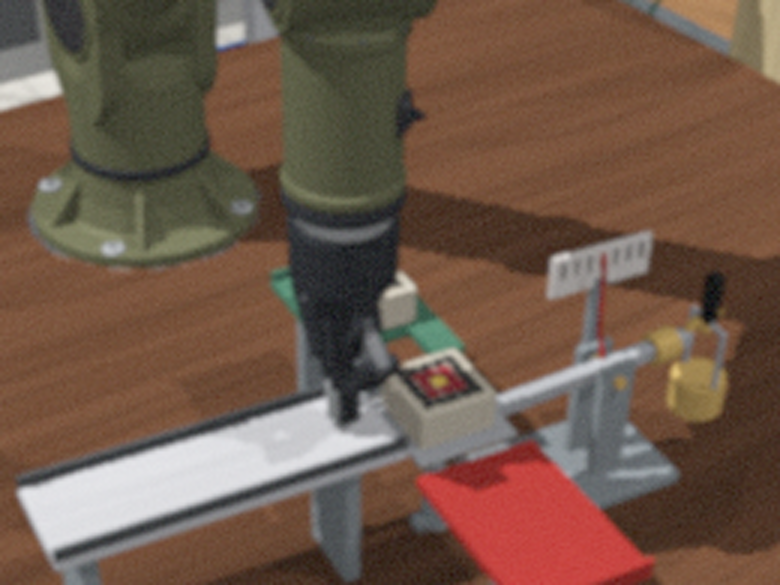

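```bash
python3 - <<'E'
from h import *
T=np.load("T20.npy")
for nm,u,v,z in(("blank c",320,84,.140),("rear",320,181,.140),("panL",231,190,.108),("panR",428,190,.108),("green in",199,218,.1245),("red in",447,210,.106)):
    p=onz("wrist",u,v,z,T);print(nm,(1000*(T[:3,:3].T@(p-T[:3,3]))).round(1))
T9=np.load("T9.npy"); print(T[:3,:3].T@(T9[:3,3]+T9[:3,:3]@[.1065,-.002,0]-T[:3,3]))
E
```

```text
blank c [79.8 -2.6 13.8]
rear [48.3 -2.7 13.8]
panL [ 40.2 -41.4  45.8]
panR [40.3 43.5 45.8]
green in [ 31.6 -50.9  29.3]
red in [31.1 53.1 47.8]
[ 0.08197435  0.00295943 -0.14604174]
```

Emit:
play_rows --rows '[{"x": 0,"y": 0,"z": -0.02,"spin": 8,"fingers": -1},{"x": 0,"y": -0.01,"z": -0.05,"spin": 16,"fingers": -1},{"x": 0.01,"y": -0.025,"z": -0.06,"spin": 24,"fingers": -1},{"x": 0.025,"y": -0.04,"z": -0.06,"spin": 32,"fingers": -1},{"x": 0.04,"y": -0.05,"z": -0.06,"spin": 40,"fingers": -1},{"x": 0.055,"y": -0.058,"z": -0.06,"spin": 48,"fingers": -1},{"x": 0.07,"y": -0.06,"z": -0.06,"spin": 56,"fingers": -1},{"x": 0.078,"y": -0.06,"z": -0.06,"spin": 64,"fingers": -1},{"x": 0.08,"y": -0.06,"z": -0.06,"spin": 72,"fingers": -1},{"x": 0.08,"y": -0.06,"z": -0.06,"spin": 80,"fingers": -1},{"x": 0.08,"y": -0.06,"z": -0.06,"spin": 86,"fingers": -1},{"x": 0.08,"y": -0.06,"z": -0.06,"spin": 90,"fingers": -1}]'

```text
time: 23.6
position: [0.4993, -0.0248, 0.2138]
ee_rot: [0.998, -0.062, 0.0, 0.0]
force: [0.3, 0.3, 0.2]
finger_gap: -0.001
```

```bash
python3 - <<'E'
from h import *
o=env.get_obs();T=toolT(o);np.save("T21.npy",T);print(o["time"],o["force"],T.round(4));T0=np.load("T20.npy");print(T0[:3,:3].T@(T[:3,3]-T0[:3,3]))
for n in("wrist","side"): cv2.imwrite(f"pics/{n}21.png",env.snapshot(n)[:,:,::-1])
crop("pics/side21.png",195,110,455,305,"pics/sd21.png",3)
E
```

```text
23.6 [0.3383456  0.2931775  0.16127833] [[ 9.923e-01 -1.237e-01  1.000e-04  4.993e-01]
 [-1.237e-01 -9.923e-01 -0.000e+00 -2.480e-02]
 [ 1.000e-04  0.000e+00 -1.000e+00  2.138e-01]
 [ 0.000e+00  0.000e+00  0.000e+00  1.000e+00]]
[ 0.08014921 -0.05999753 -0.06005676]
```

View pics/wrist21.png

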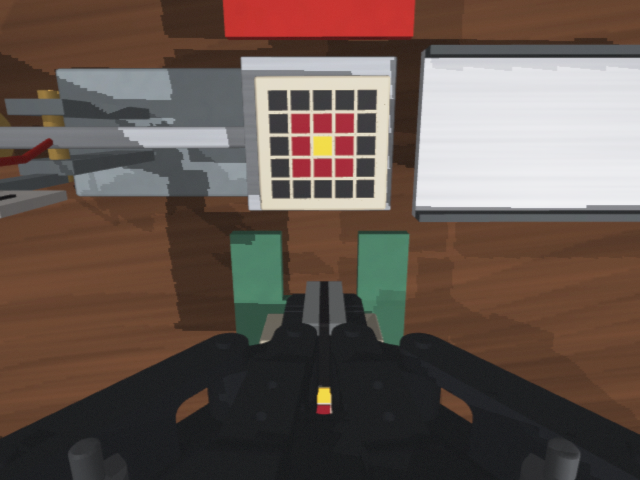

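View pics/sd21.png

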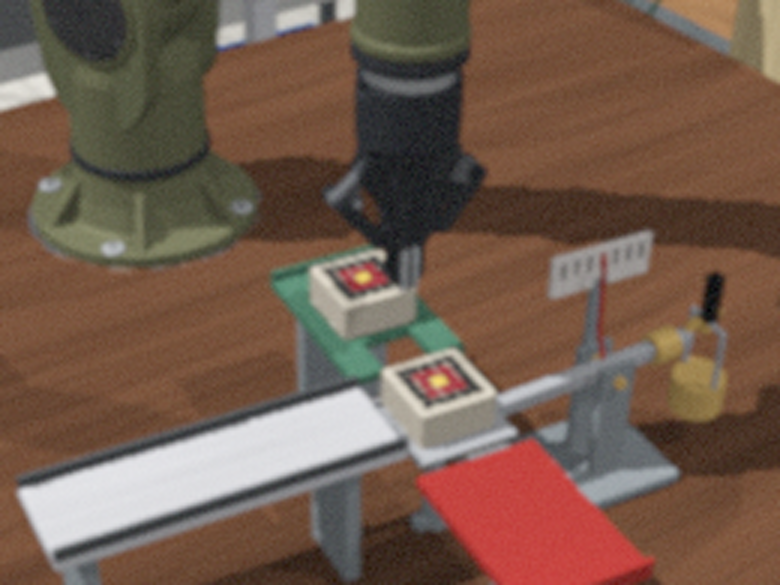

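```bash
python3 - <<'E'
from h import *
T=np.load("T21.npy")
for nm,u,v,z in(("blank c",323,147,.140),("rear",323,209,.140),("first edge",272,316,.1565),("red edge",320,38,.106),("green edge",260,232,.1245),("notchL",283,232,.1245),("notchR",358,232,.1245)):
    p=onz("wrist",u,v,z,T);print(nm,(1000*(T[:3,:3].T@(p-T[:3,3]))).round(1))
E
```

```text
blank c [56.6  0.6 73.8]
rear [25.8  0.6 73.8]
first edge [-25.8 -25.1  57.3]
red edge [112.1  -1.  107.8]
green edge [  9.5 -34.7  89.3]
notchL [  9.5 -21.8  89.3]
notchR [ 9.5 20.2 89.3]
```

Emit:
play_rows --rows '[{"x": 0.004,"y": 0.001,"z": 0.03,"spin": 0,"fingers": -1},{"x": 0.004,"y": 0.001,"z": 0.05,"spin": 0,"fingers": -1},{"x": 0.004,"y": 0.001,"z": 0.06,"spin": 0,"fingers": -1},{"x": 0.006,"y": 0.001,"z": 0.062,"spin": 0,"fingers": -1},{"x": 0.012,"y": 0.001,"z": 0.062,"spin": 0,"fingers": -1},{"x": 0.02,"y": 0.001,"z": 0.062,"spin": 0,"fingers": -1},{"x": 0.028,"y": 0.001,"z": 0.062,"spin": 0,"fingers": -1},{"x": 0.036,"y": 0.001,"z": 0.062,"spin": 0,"fingers": -1},{"x": 0.044,"y": 0.001,"z": 0.062,"spin": 0,"fingers": -1}]'

```text
time: 24.6
position: [0.5433, -0.0313, 0.1521]
ee_rot: [0.998, -0.06, -0.0, -0.0]
force: [-4.2, 0.4, 3.6]
finger_gap: 0.0
```

```bash
python3 - <<'E'
from h import *
o=env.get_obs();T=toolT(o);print(o["time"],o["force"],T[:3,3].round(4));T0=np.load("T21.npy");print(T0[:3,:3].T@(T[:3,3]-T0[:3,3]))
for n in("wrist","side"): cv2.imwrite(f"pics/{n}22.png",env.snapshot(n)[:,:,::-1])
crop("pics/side22.png",195,110,455,305,"pics/sd22.png",3)
E
```

```text
24.6 [-4.2043016   0.43755898  3.5628552 ] [ 0.5433 -0.0313  0.1521]
[0.04447185 0.00100238 0.06173476]
```

View pics/wrist22.png

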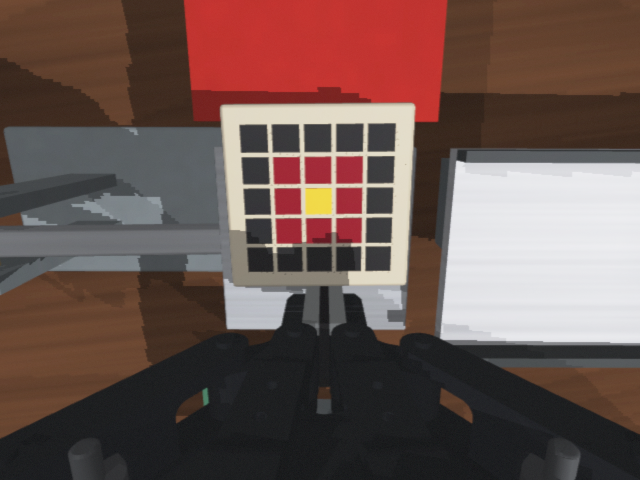

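View pics/sd22.png

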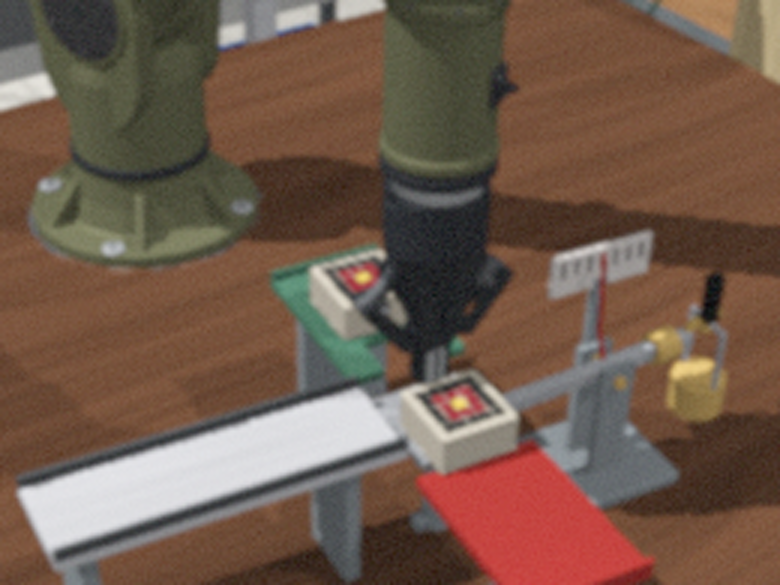

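Emit:
play_rows --rows '[{"x": 0.009,"y": 0,"z": 0,"spin": 0,"fingers": -1},{"x": 0.018,"y": 0,"z": 0,"spin": 0,"fingers": -1},{"x": 0.027,"y": 0,"z": 0,"spin": 0,"fingers": -1},{"x": 0.036,"y": 0,"z": 0,"spin": 0,"fingers": -1},{"x": 0.045,"y": 0,"z": 0,"spin": 0,"fingers": -1},{"x": 0.054,"y": 0,"z": 0,"spin": 0,"fingers": -1},{"x": 0.063,"y": 0,"z": 0,"spin": 0,"fingers": -1}]'

```text
time: 25.4
position: [0.6061, -0.0389, 0.1516]
ee_rot: [0.998, -0.06, -0.0, 0.0]
force: [-3.3, 0.4, 0.7]
finger_gap: -0.001
```

```bash
python3 - <<'E'
from h import *
o=env.get_obs();T=toolT(o);print(o["time"],o["force"],T[:3,3].round(4));T0=np.load("T21.npy");print(T0[:3,:3].T@(T[:3,3]-T0[:3,3]))
for n in("wrist","side"): cv2.imwrite(f"pics/{n}23.png",env.snapshot(n)[:,:,::-1])
crop("pics/side23.png",195,110,455,305,"pics/sd23.png",3)
E
```

```text
25.4 [-3.25207061  0.41856338  0.7202267 ] [ 0.6061 -0.0389  0.1516]
[0.1077506  0.00079965 0.06218669]
```

View pics/wrist23.png

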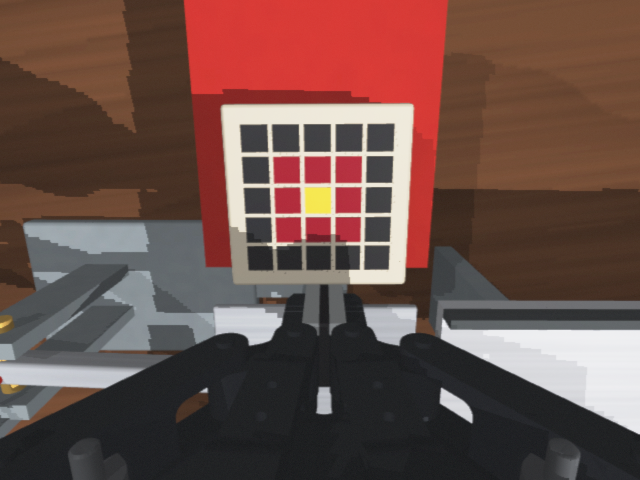

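View pics/sd23.png

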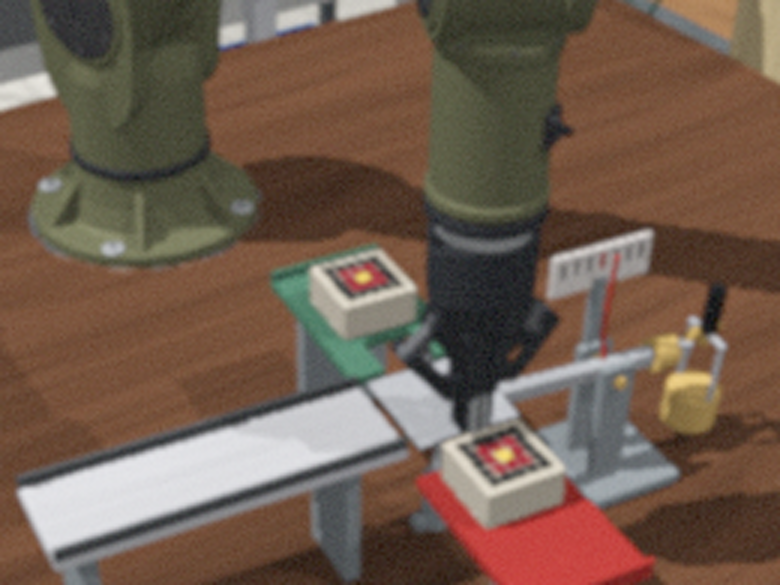

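Pan has risen and the pointer is on the hook side. I'll push the last 35 mm, then back off and lift.

Emit:
play_rows --rows '[{"x": 0.009,"y": 0,"z": 0,"spin": 0,"fingers": -1},{"x": 0.018,"y": 0,"z": 0,"spin": 0,"fingers": -1},{"x": 0.026,"y": 0,"z": 0,"spin": 0,"fingers": -1},{"x": 0.032,"y": 0,"z": 0,"spin": 0,"fingers": -1},{"x": 0.035,"y": 0,"z": 0,"spin": 0,"fingers": -1},{"x": 0.035,"y": 0,"z": 0,"spin": 0,"fingers": -1},{"x": 0.028,"y": 0,"z": -0.001,"spin": 0,"fingers": -1},{"x": 0.018,"y": 0,"z": -0.005,"spin": 0,"fingers": -1},{"x": 0.015,"y": 0,"z": -0.03,"spin": 0,"fingers": -1},{"x": 0.015,"y": 0,"z": -0.07,"spin": 0,"fingers": -1},{"x": 0.015,"y": 0,"z": -0.1,"spin": 0,"fingers": -1},{"x": 0.015,"y": 0,"z": -0.12,"spin": 0,"fingers": -1}]'

```text
time: 26.7
position: [0.62, -0.041, 0.275]
ee_rot: [0.998, -0.06, 0.002, -0.0]
force: [0.7, 0.2, -1.5]
finger_gap: -0.004
```

Emit:
play_rows --rows '[{"x": 0,"y": 0,"z": 0,"spin": 0,"fingers": -1},{"x": 0,"y": 0,"z": 0,"spin": 0,"fingers": -1},{"x": 0,"y": 0,"z": 0,"spin": 0,"fingers": -1}]'

```text
time: 27.0
position: [0.6195, -0.0402, 0.2709]
ee_rot: [0.998, -0.06, -0.001, -0.0]
force: [0.3, 0.2, -0.8]
finger_gap: -0.002
```

```bash
python3 - <<'E'
from h import *
o=env.get_obs();T=toolT(o);print(o["time"],o["force"],T[:3,3].round(4))
for n in("wrist","side","scene"): cv2.imwrite(f"pics/{n}24.png",env.snapshot(n)[:,:,::-1])
crop("pics/side24.png",195,90,455,305,"pics/sd24.png",3)
crop("pics/scene24.png",180,150,400,330,"pics/sc24.png",3)
E
```

```text
27.0 [ 0.29480711  0.21664047 -0.80041144] [ 0.6195 -0.0402  0.2709]
```

View pics/wrist24.png

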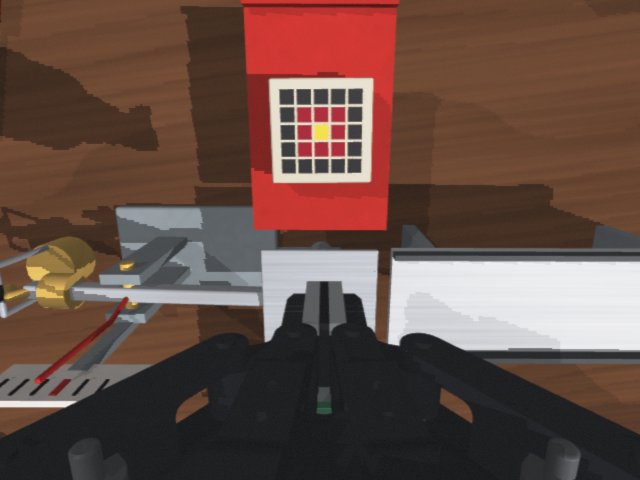

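View pics/sd24.png

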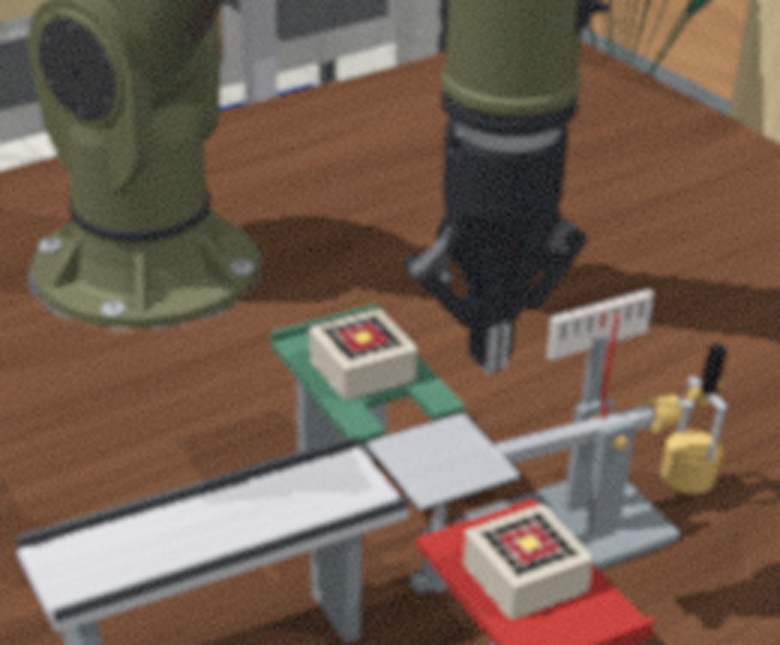

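View pics/sc24.png

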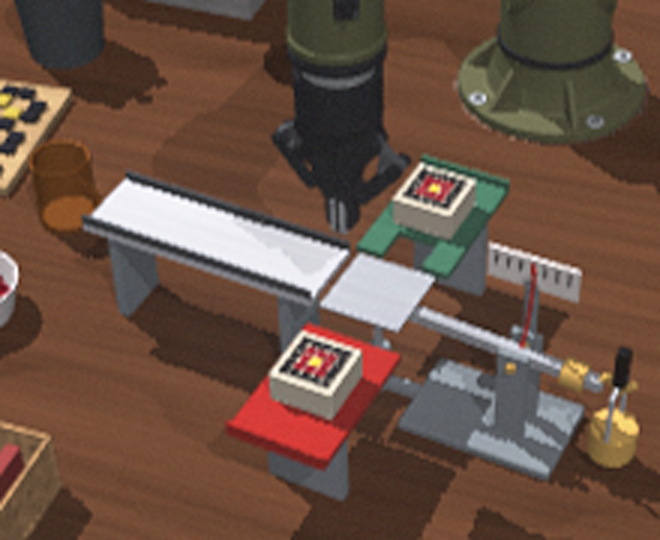

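Emit:
play_rows --rows '[{"x": 0,"y": 0,"z": 0,"spin": 0,"fingers": -1},{"x": 0,"y": 0,"z": 0,"spin": 0,"fingers": -1},{"x": 0,"y": 0,"z": 0,"spin": 0,"fingers": -1},{"x": 0,"y": 0,"z": 0,"spin": 0,"fingers": -1},{"x": 0,"y": 0,"z": 0,"spin": 0,"fingers": -1},{"x": 0,"y": 0,"z": 0,"spin": 0,"fingers": -1},{"x": 0,"y": 0,"z": 0,"spin": 0,"fingers": -1},{"x": 0,"y": 0,"z": 0,"spin": 0,"fingers": -1},{"x": 0,"y": 0,"z": 0,"spin": 0,"fingers": -1},{"x": 0,"y": 0,"z": 0,"spin": 0,"fingers": -1}]'

```text
time: 28.15
position: [0.6203, -0.0406, 0.2718]
ee_rot: [0.998, -0.06, 0.0, -0.0]
force: [0.6, -0.4, -0.3]
finger_gap: -0.003
```

Emit:
play_rows --rows '[{"x": 0,"y": 0,"z": 0,"spin": 0,"fingers": -1},{"x": 0,"y": 0,"z": 0,"spin": 0,"fingers": -1},{"x": 0,"y": 0,"z": 0,"spin": 0,"fingers": -1},{"x": 0,"y": 0,"z": 0,"spin": 0,"fingers": -1},{"x": 0,"y": 0,"z": 0,"spin": 0,"fingers": -1},{"x": 0,"y": 0,"z": 0,"spin": 0,"fingers": -1},{"x": 0,"y": 0,"z": 0,"spin": 0,"fingers": -1},{"x": 0,"y": 0,"z": 0,"spin": 0,"fingers": -1},{"x": 0,"y": 0,"z": 0,"spin": 0,"fingers": -1},{"x": 0,"y": 0,"z": 0,"spin": 0,"fingers": -1}]'

```text
time: 29.15
position: [0.6203, -0.0406, 0.2718]
ee_rot: [0.998, -0.06, 0.0, 0.0]
force: [0.3, -0.1, 0.4]
finger_gap: -0.003
```

```bash
python3 - <<'E'
from h import *
for i in range(12):
    im=env.snapshot("side")[180:290,400:460]
    hsv=cv2.cvtColor(im,cv2.COLOR_RGB2HSV); m=cv2.inRange(hsv,(20,110,90),(35,255,255)); m[:40]=0
    k=cv2.connectedComponentsWithStats(m)[2]; 
    M=cv2.moments(m,True); print(round(M["m10"]/M["m00"],2),round(M["m01"]/M["m00"],2),end=" | ")
cv2.imwrite("pics/sd25.png",cv2.resize(env.snapshot("side")[90:305,195:455,::-1],None,fx=3,fy=3))
print(env.get_obs()["time"])
E
```

```text
21.71 57.93 | 21.84 58.28 | 21.8 58.51 | 21.77 58.27 | 21.99 58.28 | 21.92 58.16 | 21.9 58.3 | 22.14 58.11 | 22.0 58.37 | 21.88 58.27 | 21.93 58.27 | 22.07 58.23 | 29.8
```

View pics/sd25.png

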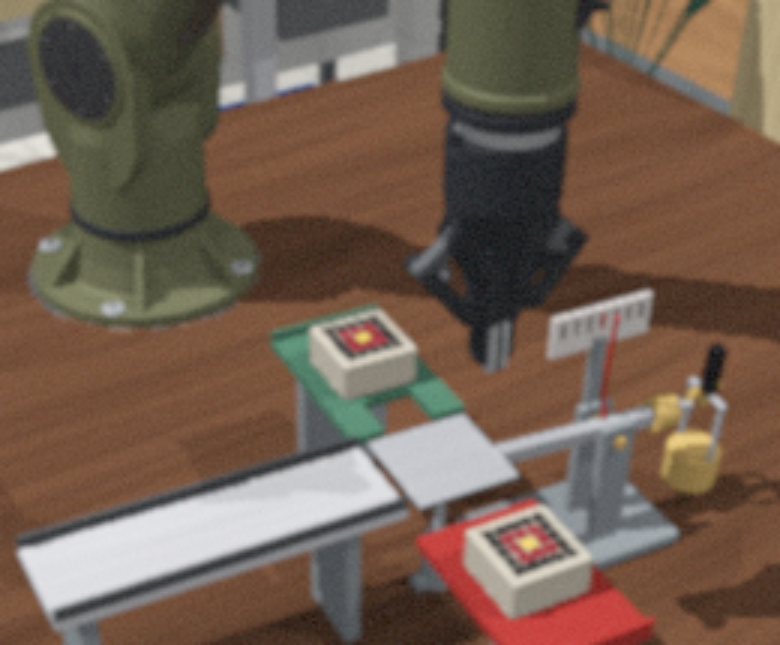

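Everything is still and the arm is clear, so I'll hand in the job.

```bash
python3 -c "
from bench import env
print(env.close_job())"
```

```text
the job is handed in; nothing more can be done
None
```

I handed the job in at about 30 s of the 72 s allowed. The hand-in gives no verdict, so the result rests on my own checks.

- **Weight:** I hung the brass weight in the notch and tugged it, still held, with a steady 5.6–5.9 N for more than 0.3 s. I then let it go.
- **First blank:** I slid it onto the pan to within about 1–2 mm of the centre and backed off. The pan stayed up, so I pushed the blank onto the green tray.
- **Second blank:** I slid it on about 4 mm off centre and backed off. The pan sank, so I pushed the blank onto the red tray.
- **Last pictures:**
  - Both blanks lie flat on their trays, off the pan and track.
  - The pan is empty and up, with the pointer on the hook side.
  - The weight hangs still, and the gripper is about 0.1 m above everything.
- **Bystanders:** I never touched the tea glass, glue bottle or bowl. I did not re-measure their positions at the end.

No check failed. The wrist camera and the fixed cameras disagreed by up to 6 mm on where the weight stood. I trusted the wrist view and the grasp held.

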